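Make up a glazing kit and a throwing kit in the pottery studio

ROBOT

A 6-joint arm with a two-finger parallel gripper is mounted at the origin on the work surface. World frame = base frame: x ahead of the robot, y to its left, z up, the work surface at z = 0. Lengths are in m, angles in rad, forces in N, time in s.
With the tool pointing down it reaches from about 0.35 to 0.775 m from the base axis. Payload 5.5 kg.
Tool frame: the origin (TCP) lies between the finger pads; the fingertips stand env.nose_length ahead of it and the grasp point (between the pads) lies 8 mm behind it (env.nose_length is the distance from the TCP to the fingertips, in m); z points along the fingers, y is the direction in which the jaws open and shut (so a half turn about z gives the same grasp; the last joint's range is limited). The gripper opens to 85 mm and grips with 20 to 120 N. Pads are 22 mm wide; open, the fingers measure 114 mm over their backs; the gripper's body (76 mm by 85 mm) begins 54 mm behind the grasp point. The pads swing forward as they close: fully open they stand 13 mm farther back than shut.
Start: joints at [1.15, 0.313, 0.046, 1.304, 0, 1.431], TCP at [0.159, 0.553, 0.242] pointing down, gripper open.
Joint ranges: [-2.76, 2.76], [-0.86, 1.69], [-1.03, 1.26], [-2.2, 2.34], [-1.47, 1.5], [-3.14, 3.14]. Speed limits (rad/s): [2.57, 2.57, 3.14, 3.14, 3.14, 3.14].

INTERFACE

Orientations are given as a unit quaternion [w, x, y, z].
In Python, from workcell import env gives the robot as it stands. The module is installed in compiled form; this text tells all that it offers.
- The arm moves only by the shell command python3 -m creep 'ROWS' [FORCE]. ROWS is a JSON object of lists of equal length, an entry for each row: "hand": the finger opening in mm, from 0 to 85.4; "delta_pos": the shift along the tool's x, y, z scaled (see below), a list of three; "turn": the turn about the tool's z scaled (see below). In form: {"hand": [hand, ...], "delta_pos": [[dx, dy, dz], ...], "turn": [turn, ...]}. A call has exactly 5 rows; each row shifts and turns the commanded pose from where the row before left it, along the tool's axes as they then stand; what a row does not reach is not made up. The controller multiplies each number of a shift by 0.8 m and each number of a turn by 5 degrees. A row lasts 1/12 s, in which the tool goes at most 41.7 mm and 7.16 degrees, less where a joint would pass 70% of its speed; a pose out of reach is approached as far as the arm can. A call with a number of a shift or a turn outside -1 to 1 is refused whole. A call with a gripper value outside its range is refused whole. The fingers move at their own pace and stop on an object; FORCE is the grip in N (left out, the last holds). Time passes only in rows, so rows that do not move let the fingers close, or fill a call up. It gives the time, the measured TCP pose, the force and the opening at its end, in the units of the state.
- env.get_state(): the state, without advancing time (a new reading comes with each control period).
- env.read_camera(name): name is "side" or "top"; returns a dict with "pixels" (400x640x3 uint8, red, green, blue), "depth" (400x640 float32, m along the optical axis (not along the pixel's ray), 0 where there is no reading), "fx", "fy", "cx", "cy" (pixels), "origin" and "orientation" of the camera in the world. Camera axes: x right, y down, z forward; pixel columns grow to the right and rows downward; lengths in m; the calibration is good to about 2 mm. A picture is of the moment at which its call begins.
- env.hand_in(): hands the job in, once; it reports no verdict.
Trained networks look in the newest picture that a camera, given by its name, has taken for a name from the list of things; names that differ only in an ending like _2 or _b are one class to them, and where a whole thing is asked for, a point or a joint stands for the part that bears it (a point fixed in the world has none). Each returns a list of dicts, best first, with "score" (0 to 1); they miss things now and then, are a little off and sometimes report something else, mostly with a low value. They report only what shows in the picture. A call takes as long as a camera call. They do not tell look-alikes from the thing itself.
- env.find_in(camera, target): "location" ([row, column] in pixels, amid what is visible of it).
- env.pinpoint(camera, target): "location" ([row, column] in pixels: a listed point, or the origin of a listed thing).
The state is a dict: "clock": time; "joint_pos": joint angles; "qvel": joint speeds; "tau": joint torques, N m; "tcp_pos": TCP position; "orientation": TCP orientation; "wrist_force": force on the tool from outside, world axes, zero at the start; "ft_torque": the same for the moment, N m; "finger_gap": finger opening in m.
Only numpy, scipy, OpenCV 4.12 (cv2) and the standard library are available. Lean on these libraries where they do the work, as an engineer would, in place of code of your own. Each camera call takes 0.05 s, during which the arm holds its last target.

TASK

Make up two kits for the pottery class. Glazing kit: stand the largest glaze jar in the large bay of the rectangular tray and the smallest glaze jar in its small bay. Throwing kit: put the clay beaker, the wooden stamp (both standing upright) and the wooden rib (lying flat) side by side on the floor of the round tray, nothing stacked or resting on the rim; set everything down without dropping it, and leave the middle-sized jar, the brush pot and the bowl where they are.

Things in the scene. Friction and masses are not known exactly. Their poses are not given: they have to be found in the camera images.
- bay_tray: Plywood kit tray with two unequal bays, fixed. Outside 96 mm along its x, 172 mm along its y; walls 6 mm thick, rims 18 mm and bay floors 6 mm above the table. Origin: centre of its underside. Large bay: 84 x 84 mm inside, centre at x 0, y -38 mm in the tray's frame. Small bay: 84 mm along x, 70 mm along y inside, centre at x 0, y +45 mm.
- round_tray: Round wooden kit tray, fixed to the table: 232 mm outside diameter, one undivided flat floor of 220 mm diameter 6 mm above the table, rim 6 mm thick and 14 mm above the table. Origin: centre of its underside, on the table.
- large_jar: The largest of three closed round glaze jars (all maroon plastic with a white screw lid, straight-sided): 64 mm diameter, 75 mm high, the lid (62 mm) its top 14 mm, a narrow neck groove (54 mm, 4 mm high) right below it; about 0.26 kg. Loose. Origin at the centre of its underside, z up.
- middle_jar: The middle-sized of the three glaze jars: 50 mm diameter, 58 mm high. Belongs to no kit, stays where it is. Loose. Origin at the centre of its underside, z up.
- small_jar: The smallest of the three glaze jars: 36 mm diameter, 40 mm high, the lid (34 mm) its top 14 mm, neck groove (26 mm, 4 mm high) right below it; about 0.07 kg. Loose. Origin at the centre of its underside, z up.
- beaker: Open, empty, straight-sided beaker of pale fired clay: 58 mm outside diameter, 60 mm high, wall 4 mm; about 0.11 kg. Loose. Origin at the centre of its underside, z up.
- rib: Flat potter's rib of pale wood with round ends, lying flat: 80 mm long along its own x, 36 mm wide along its own y, 12 mm thick, with a dark dot near one end (+x); about 0.03 kg. Loose. Origin at the centre of its underside, z up.
- stamp: Turned wooden clay stamp standing upright, like a small spool: foot 36 mm diameter and 14 mm high, waist 20 mm, cylindrical head 36 mm diameter from 35 mm up to its flat top at 58 mm; about 0.05 kg. Loose. Origin at the centre of its underside, z up.
- brush_pot: Bystander: terracotta pot, 84 mm diameter, 100 mm high, with paint brushes standing in it up to 220 mm. Leave alone. Loose. Origin at the centre of its underside, z up.
- bowl: Bystander: mauve open bowl, 100 mm diameter, 45 mm high, beyond the trays. Leave alone. Loose. Origin at the centre of its underside, z up.
Not all that is in view belongs to the job. Leave any green look-alike of the large_jar alone. What is shaped like the beaker but green is not meant.

How it is judged:
At the end, for the whole second after the job is handed in: Largest jar on the large bay's floor, smallest on the small bay's; beaker, stamp and rib on the round tray's floor inside its rim. All five: underside within 4 mm of the tray floor, tilt under 0.1 rad, slower than 20 mm/s. Middle jar upright, moved under 30 mm (y of large_jar in the frame of bay_tray between -0.054 and -0.022 m and x of large_jar in the frame of bay_tray between -0.027 and 0.027 m and z of large_jar in the frame of bay_tray between 0.002 and 0.01 m and linear speed of each of large_jar, small_jar, beaker, rib, stamp below 0.02 m/s and angular speed of each of large_jar, small_jar, beaker, rib, stamp below 0.2 rad/s and angle between each of large_jar, small_jar, beaker, rib, stamp, middle_jar's own z axis and vertical below 0.1 rad and y of small_jar in the frame of bay_tray between 0.025 and 0.065 m and x of small_jar in the frame of bay_tray between -0.027 and 0.027 m and z of small_jar in the frame of bay_tray between 0.002 and 0.01 m and horizontal distance between beaker and round_tray below 0.085 m and z of beaker in the frame of round_tray between 0.002 and 0.01 m and horizontal distance between rib and round_tray below 0.095 m and z of rib in the frame of round_tray between 0.002 and 0.01 m and horizontal distance between stamp and round_tray below 0.096 m and z of stamp in the frame of round_tray between 0.002 and 0.01 m and distance of middle_jar from where it was at the start of the episode below 0.03 m); the robot touches nothing.
It fails at once if one of the five kit things is dropped: it moves faster than 0.6 m/s (a free fall of some 18 mm) untouched by the fingers ((linear speed of large_jar above 0.6 m/s and contact force between the fingers and large_jar below 0.05 N) or (linear speed of small_jar above 0.6 m/s and contact force between the fingers and small_jar below 0.05 N) or (linear speed of beaker above 0.6 m/s and contact force between the fingers and beaker below 0.05 N) or (linear speed of rib above 0.6 m/s and contact force between the fingers and rib below 0.05 N) or (linear speed of stamp above 0.6 m/s and contact force between the fingers and stamp below 0.05 N)).
It fails at once if the middle jar, the brush pot or the bowl is shifted by more than 30 mm (distance of any of middle_jar, brush_pot, bowl from where it was at the start of the episode above 0.03 m).
It also fails if it takes over 128 s, if anything falls off the work surface, if the arm or the gripper's body presses on something with over 40 N, if the wrist force passes 120 N, or if a joint passes its speed limit or range.

## Working session

There is one attempt and no reset: what is moved stays moved. The work goes in short steps, Python scripts to look and compute and a shell command to move; the robot and the scene stay as the last step left them, time stands still between calls to the robot, and variables do not carry over. Pictures are saved under pics/ and viewed, and the job is handed in when it is done.

```bash
ls; mkdir -p pics
cat > h.py <<'E'
from workcell import env
import numpy as np, cv2
from scipy.spatial.transform import Rotation as R
def rot(q): return R.from_quat([q[1],q[2],q[3],q[0]]).as_matrix()
def cam(n):
    return env.read_camera(n)
def pts(c):
    d=c["depth"]; v,u=np.mgrid[0:d.shape[0],0:d.shape[1]]
    P=np.stack([(u-c["cx"])/c["fx"]*d,(v-c["cy"])/c["fy"]*d,d],-1)
    return P@rot(c["orientation"]).T+np.array(c["origin"])
def ray(c,rc,z):
    r,k=rc
    d=rot(c["orientation"])@np.array([(k-c["cx"])/c["fx"],(r-c["cy"])/c["fy"],1]); o=np.array(c["origin"])
    return o+d*(z-o[2])/d[2]
def save(c,n): cv2.imwrite("pics/"+n,cv2.cvtColor(c["pixels"],cv2.COLOR_RGB2BGR))
E
python3 - <<'E'
from h import *
s=env.get_state(); print(s); print(env.nose_length)
for n in ("top","side"):
    c=cam(n); save(c,n+"0.png"); np.savez(n+"0.npz",**c); print(n,c["origin"],c["orientation"],c["fx"],c["cx"],c["cy"])
    for t in "bay_tray round_tray large_jar middle_jar small_jar beaker rib stamp brush_pot bowl".split():
        print(t,[(np.round(x["location"]).astype(int).tolist(),round(x["score"],2)) for x in env.find_in(n,t)][:4],[(np.round(x["location"],1).tolist(),round(x["score"],2)) for x in env.pinpoint(n,t)][:3])
E
```

```text
pics
{'clock': 0.0, 'joint_pos': array([ 1.15041828e+00,  3.13971483e-01,  4.49547204e-02,  1.30359490e+00,
       -5.92478602e-06,  1.43119405e+00]), 'qvel': array([ 3.87837662e-04,  2.77085415e-04, -9.97015280e-04, -1.03232569e-04,
       -8.17965568e-05,  1.12364942e-03]), 'tau': array([ 1.84572651e-03, -4.80619740e+01,  2.98536408e+01,  1.92646973e-02,
       -2.23273641e-04, -5.35877689e-06]), 'tcp_pos': array([0.15913881, 0.55201796, 0.24141539]), 'orientation': array([-2.47982950e-04,  1.39927134e-01,  9.90161387e-01, -8.73138229e-04]), 'wrist_force': array([ 0.42175133, -0.50816558, -1.5264287 ]), 'ft_torque': array([ 0.03378223, -0.0387574 ,  0.03585437]), 'finger_gap': 0.08549162165690402}
0.011
top [ 0.28892865 -0.10955876  1.35126195] [ 0.07010789 -0.69391065  0.71270273 -0.07501806] 479.2340084552334 323.20623553647425 197.25009186840282
bay_tray [([174, 351], 0.58)] [([172.5, 349.9], 0.77)]
round_tray [([187, 209], 0.68)] [([186.4, 210.0], 0.95)]
large_jar [([176, 279], 0.68), ([205, 298], 0.6)] [([179.2, 279.6], 0.96), ([213.3, 297.3], 0.65)]
middle_jar [([251, 217], 0
[... 730 characters left out ...]
.96), ([204, 366], 0.67), ([219, 275], 0.6)] [([296.8, 236.9], 0.61)]
large_jar [([216, 322], 0.92), ([219, 275], 0.55)] [([227.2, 278.0], 0.8), ([225.5, 319.3], 0.78)]
middle_jar [([313, 324], 0.91), ([183, 418], 0.51)] [([318.4, 325.6], 0.59), ([225.1, 211.5], 0.44)]
small_jar [([390, 334], 0.92), ([299, 238], 0.45)] [([390.3, 335.4], 0.85)]
beaker [([215, 410], 0.92), ([203, 367], 0.63)] [([222.6, 408.2], 0.84), ([210.2, 363.9], 0.75), ([318.5, 325.0], 0.63)]
rib [([183, 419], 0.69), ([313, 324], 0.27)] [([184.8, 416.6], 0.75), ([394.0, 335.2], 0.74)]
stamp [([250, 337], 0.69)] [([257.4, 335.1], 0.85)]
brush_pot [([107, 384], 0.7)] [([123.9, 381.7], 0.66)]
bowl [] [([223.8, 214.5], 0.65)]
```

View pics/top0.png

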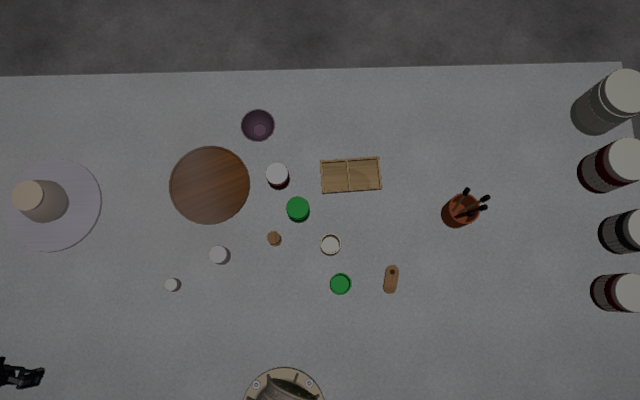

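View pics/side0.png

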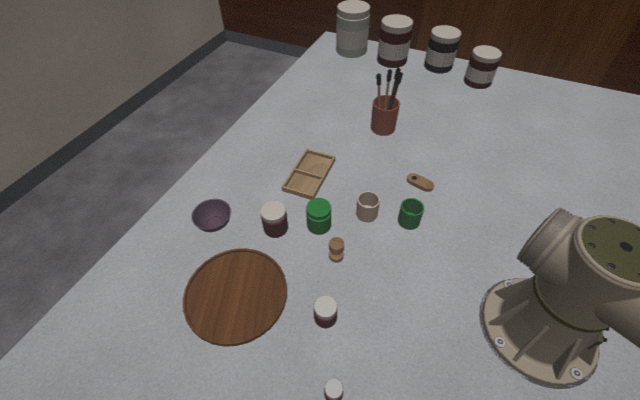

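Run:
```python
from h import *
import types
c=dict(np.load("top0.npz")); s=dict(np.load("side0.npz"))
P=pts(c); np.save("P.npy",P)
im=cv2.cvtColor(c["pixels"],cv2.COLOR_RGB2BGR)
cv2.imwrite("pics/top_crop.png",cv2.resize(im[100:310,150:420],None,fx=2.8,fy=2.8,interpolation=cv2.INTER_CUBIC))
# height map
def clust(name,rc,zlo,zhi,rad):
    g=ray(c,rc,(zlo+zhi)/2)[:2]
    m=(P[...,2]>zlo)&(P[...,2]<zhi)&(np.linalg.norm(P[...,:2]-g,axis=-1)<rad)&(c["depth"]>0)
    if m.sum()<5: print(name,"few",g); return
    q=P[m][:,:2].astype(np.float32); (ctr,r)=cv2.minEnclosingCircle(q)
    print(name,g.round(4),"n",m.sum(),"mean",q.mean(0).round(4),"mec",np.round(ctr,4),round(r,4),"z",np.median(P[m][:,2]).round(4), "z95",np.percentile(P[m][:,2],95).round(4), "rgb",c["pixels"][m].mean(0).astype(int))
clust("jarA",(176,279),.055,.095,.06)
clust("jarB",(205,298),.055,.095,.06)
clust("mid",(251,217),.045,.075,.05)
clust("small",(284,173),.03,.06,.045)
clust("beakA",(242,329),.05,.075,.045)
clust("beakB",(283,336),.05,.075,.045)
clust("rib",(278,388),.006,.03,.07)
clust("stamp",(239,275),.05,.075,.04)
clust("pot",(208,464),.08,.12,.08)
clust("bowl",(128,261),.03,.06,.09)
clust("round",(187,209),.010,.020,.15)
clust("bay",(174,351),.012,.03,.13)
```

```text
jarA [ 0.6177 -0.0024] n 414 mean [0.6243 0.0036] mec [0.6255 0.0045] 0.0317 z 0.074 z95 0.0785 rgb [124 122 122]
jarB [ 0.5353 -0.0532] n 416 mean [ 0.5277 -0.0515] mec [ 0.5291 -0.0514] 0.0316 z 0.0743 z95 0.0783 rgb [31 97 44]
mid [0.4181 0.167 ] n 257 mean [0.4096 0.1651] mec [0.4102 0.1651] 0.0244 z 0.057 z95 0.0611 rgb [122 120 120]
small [0.3344 0.2864] n 133 mean [0.3336 0.2934] mec [0.3337 0.2944] 0.0173 z 0.0384 z95 0.0432 rgb [120 118 117]
beakA [ 0.434  -0.1345] n 105 mean [ 0.4309 -0.137 ] mec [ 0.4305 -0.1382] 0.029 z 0.0587 z95 0.0625 rgb [112 108  99]
beakB [ 0.3247 -0.1498] n 106 mean [ 0.3234 -0.1625] mec [ 0.3233 -0.162 ] 0.0289 z 0.0593 z95 0.0637 rgb [37 88 47]
rib [ 0.3356 -0.2945] n 352 mean [ 0.3329 -0.3027] mec [ 0.3437 -0.2955] 0.0598 z 0.0112 z95 0.0154 rgb [92 72 52]
stamp [0.446  0.0108] n 138 mean [0.4511 0.0161] mec [0.4513 0.016 ] 0.018 z 0.057 z95 0.061 rgb [92 70 48]
pot [ 0.5107 -0.4952] n 322 mean [ 0.5084 -0.494 ] mec [ 0.51   -0.4957] 0.0426 z 0.097 z95 0.1082 rgb [65 35 22]
bowl [0.7688 0.0505] n 292 mean [0.7897 0.0651] mec [0.779  0.0595] 0.0506 z 0.0412 z95 0.0478 rgb [54 43 51]
round [0.606  0.2028] n 641 mean [0.6154 0.205 ] mec [0.6152 0.2032] 0.1164 z 0.0122 z95 0.0171 rgb [73 56 44]
bay [ 0.6321 -0.2041] n 463 mean [ 0.6328 -0.2025] mec [ 0.634  -0.2023] 0.0975 z 0.0168 z95 0.0222 rgb [100  84  61]
```

The top view shows two jar candidates: (col 279, row 176), white lid on maroon, and (298, 208), all green. The first is large_jar. There are also two beakers: (330, 243), pale, and (340, 284), green. The pale one is meant. I'll confirm both in a crop and fit the orientations of the rib and the bay tray.

Run:
```python
from h import *
c=dict(np.load("top0.npz")); P=np.load("P.npy"); s=dict(np.load("side0.npz"))
def fit(g,zlo,zhi,rad):
    m=(P[...,2]>zlo)&(P[...,2]<zhi)&(np.linalg.norm(P[...,:2]-g,axis=-1)<rad)
    m=m.astype(np.uint8); n,l,st,ce=cv2.connectedComponentsWithStats(m)
    k=1+np.argmax(st[1:,4]); q=P[l==k][:,:2].astype(np.float32)
    r=cv2.minAreaRect(q*1000); print(r, q.mean(0), np.linalg.eigh(np.cov(q.T))[1][:,1]); print(cv2.boxPoints(r).round(1).tolist())
fit((.333,-.303),.006,.02,.07)
fit((.634,-.2023),.011,.025,.11)
# divider of bay tray
m=(P[...,2]>.012)&(P[...,2]<.025)&(np.linalg.norm(P[...,:2]-(.633,-.2025),axis=-1)<.03)
print("divider",P[m].mean(0),m.sum())
# z of floor
for n,g in (("roundfloor",(.6152,.2032)),("table",(.5,.1)),("table",(.38,-.25))):
    m=np.linalg.norm(P[...,:2]-g,axis=-1)<.03; print(n,np.median(P[m],0))
# rib dot
d=cv2.resize(cv2.cvtColor(c["pixels"],cv2.COLOR_RGB2BGR)[255:305,365:415],None,fx=6,fy=6,interpolation=cv2.INTER_CUBIC)
a=cv2.resize(cv2.cvtColor(c["pixels"],cv2.COLOR_RGB2BGR)[150:300,260:390],None,fx=4,fy=4,interpolation=cv2.INTER_CUBIC)
im=np.zeros((600,800,3),np.uint8); im[:,:520]=a; im[:280,520:]=d[:280,:280]
b=cv2.resize(cv2.cvtColor(s["pixels"],cv2.COLOR_RGB2BGR)[140:260,240:360],(280,320),interpolation=cv2.INTER_CUBIC); im[280:,520:]=b
cv2.imwrite("pics/conf.png",cv2.convertScaleAbs(im,alpha=1.4))
```

```text
((333.1280517578125, -303.62762451171875), (36.15699005126953, 78.98974609375), 78.22045135498047) [ 0.33287463 -0.3033994 ] [-0.97300885  0.23076781]
[[290.79998779296875, -313.29998779296875], [368.1000061035156, -329.3999938964844], [375.5, -294.0], [298.20001220703125, -277.8999938964844]]
((632.1876220703125, -203.1840057373047), (97.66219329833984, 172.34730529785156), 3.0517513751983643) [ 0.63201696 -0.20210487] [-0.04722757  0.99888416]
[[578.7999877929688, -119.69999694824219], [588.0, -291.79998779296875], [685.5, -286.6000061035156], [676.4000244140625, -114.5]]
divider [ 0.63137645 -0.19596098  0.01765788] 38
roundfloor [0.61493615 0.2032472  0.00508885]
table [ 0.49972694  0.09930129 -0.0009143 ]
table [ 0.37955547 -0.25009753 -0.00070809]
```

View pics/conf.png

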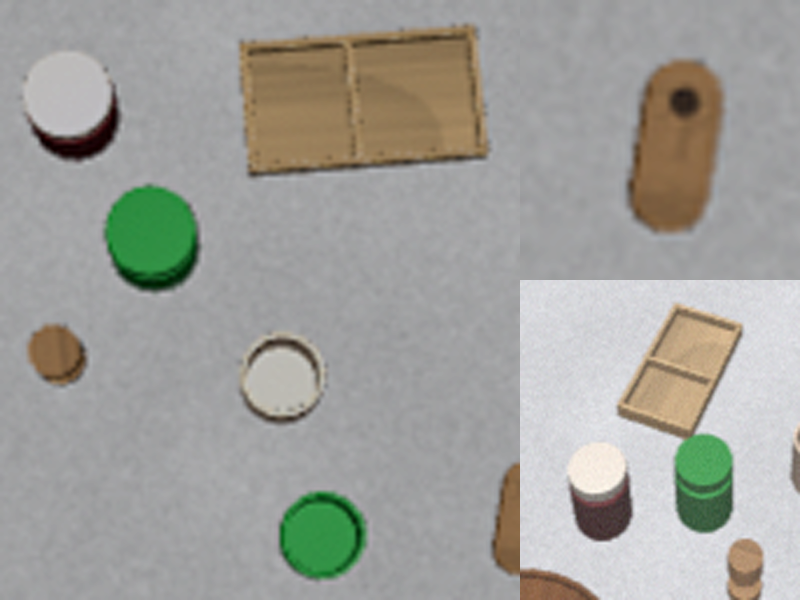

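Confirmed: the pale beaker and the jar with the white lid on maroon are the ones meant. The small bay is the tray's left half in the picture, toward +y. I start with the small jar and turn the jaws along world x.

```bash
cat > st.py <<'E'
from h import *
s=env.get_state(); M=rot(s["orientation"])
print("t %.2f tcp %s yawY %.2f tiltz %s F %s gap %.1f"%(s["clock"],np.round(s["tcp_pos"],4),np.degrees(np.arctan2(M[1,1],M[0,1])),M[:,2].round(3),s["wrist_force"].round(1),s["finger_gap"]*1000), "j",s["joint_pos"].round(2))
import sys
if len(sys.argv)>3:
    d=np.array(list(map(float,sys.argv[1:4])))-s["tcp_pos"]; print("units to target, tool axes:",(M.T@d/0.8).round(4), "mm",(d*1000).round(1))
E
for i in 1 2 3; do :; done
python3 -m creep '{"hand":[60,60,60,60,60],"delta_pos":[[0,0,0],[0,0,0],[0,0,0],[0,0,0],[0,0,0]],"turn":[0.98,0.98,0.98,0.98,0.98]}' 30
python3 -m creep '{"hand":[60,60,60,60,60],"delta_pos":[[0,0,0],[0,0,0],[0,0,0],[0,0,0],[0,0,0]],"turn":[0.98,0.98,0.98,0.98,0.98]}'
python3 -m creep '{"hand":[60,60,60,60,60],"delta_pos":[[0,0,0],[0,0,0],[0,0,0],[0,0,0],[0,0,0]],"turn":[0.98,0.98,0.98,0.98,0.98]}'
python3 st.py 0.3337 0.2944 0.12
```

```text
clock: 2.52
tcp_pos: [0.1594, 0.5525, 0.2423]
orientation: [0.0, 0.349, 0.937, 0.0]
wrist_force: [-0.0, 0.1, 0.7]
finger_gap: 0.0603
clock: 2.93
tcp_pos: [0.1594, 0.5525, 0.2423]
orientation: [0.0, 0.54, 0.842, 0.0]
wrist_force: [-0.9, -0.9, -0.1]
finger_gap: 0.0602
clock: 3.35
tcp_pos: [0.1594, 0.5525, 0.2423]
orientation: [0.0, 0.706, 0.708, 0.0]
wrist_force: [0.2, 0.1, 1.1]
finger_gap: 0.0603
t 3.35 tcp [0.1594 0.5525 0.2423] yawY 0.17 tiltz [ 0.  0. -1.] F [0.2 0.1 1.1] gap 60.3 j [ 1.15  0.31  0.05  1.3  -0.    2.72]
units to target, tool axes: [-0.3233  0.2169  0.1529] mm [ 174.3 -258.1 -122.3]
```

```bash
python3 -m creep '{"hand":[60,60,60,60,60],"delta_pos":[[-0.0323,0.0217,0.015],[-0.0323,0.0217,0.015],[-0.0323,0.0217,0.015],[-0.0323,0.0217,0.015],[-0.0323,0.0217,0.015]],"turn":[0,0,0,0,0]}'
python3 -m creep '{"hand":[60,60,60,60,60],"delta_pos":[[-0.0323,0.0217,0.015],[-0.0323,0.0217,0.015],[-0.0323,0.0217,0.015],[-0.0323,0.0217,0.015],[-0.0323,0.0217,0.015]],"turn":[0,0,0,0,0]}'
python3 st.py 0.3337 0.2944 0.016
python3 - <<'E'
from h import *
c=cam("side"); save(c,"s1.png")
E
```

```text
clock: 3.77
tcp_pos: [0.2476, 0.4228, 0.1819]
orientation: [-0.0, 0.704, 0.71, 0.0]
wrist_force: [0.7, 1.1, 0.2]
finger_gap: 0.0602
clock: 4.18
tcp_pos: [0.3355, 0.2941, 0.1221]
orientation: [0.0, 0.704, 0.71, 0.0]
wrist_force: [1.5, 0.5, -0.2]
finger_gap: 0.06
t 4.18 tcp [0.3355 0.2941 0.1221] yawY 0.42 tiltz [ 0.001  0.001 -1.   ] F [ 1.5  0.5 -0.2] gap 60.0 j [ 0.54  0.14 -0.48  0.94  0.    2.1 ]
units to target, tool axes: [ 0.0003 -0.0024  0.1326] mm [  -1.8    0.3 -106.1]
```

View pics/s1.png

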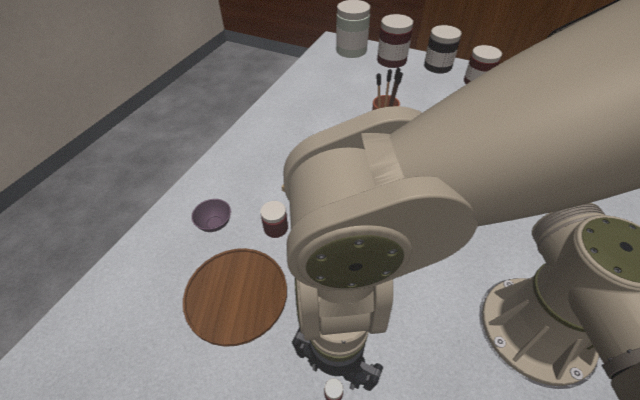

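The gripper is right above the small jar, whose lid shows at (334, 390). I descend and close.

```bash
python3 -m creep '{"hand":[60,60,60,60,60],"delta_pos":[[0,-0.0024,0.03],[0,0,0.03],[0,0,0.03],[0,0,0.028],[0,0,0.0146]],"turn":[0,0,0,0,0]}'
python3 -m creep '{"hand":[45,35,30,30,30],"delta_pos":[[0,0,0],[0,0,0],[0,0,0],[0,0,0],[0,0,0]],"turn":[0,0,0,0,0]}' 30
python3 -m creep '{"hand":[30,30,30,30,30],"delta_pos":[[0,0,0],[0,0,0],[0,0,0],[0,0,0],[0,0,0]],"turn":[0,0,0,0,0]}'
python3 st.py 0.6298 -0.155 0.15
```

```text
clock: 4.65
tcp_pos: [0.3318, 0.2946, 0.0142]
orientation: [-0.0, 0.705, 0.709, -0.001]
wrist_force: [-0.9, -0.1, -0.8]
finger_gap: 0.0599
clock: 5.07
tcp_pos: [0.3337, 0.296, 0.0173]
orientation: [0.0, 0.705, 0.71, 0.001]
wrist_force: [0.1, 0.7, -0.6]
finger_gap: 0.0348
clock: 5.48
tcp_pos: [0.333, 0.2954, 0.0163]
orientation: [0.0, 0.705, 0.71, 0.0]
wrist_force: [0.2, -0.4, 0.2]
finger_gap: 0.0345
t 5.48 tcp [0.333  0.2954 0.0163] yawY 0.41 tiltz [ 0.  0. -1.] F [ 0.2 -0.4  0.2] gap 34.5 j [ 0.54  0.27 -0.63  0.67  0.    2.11]
units to target, tool axes: [-0.5656  0.367  -0.1672] mm [ 296.8 -450.4  133.7]
```

```bash
python3 -m creep '{"hand":[30,30,30,30,30],"delta_pos":[[0,0,-0.02],[0,0,-0.035],[0,0,-0.04],[0,0,-0.04],[0,0,-0.032]],"turn":[0,0,0,0,0]}'
python3 -m creep '{"hand":[30,30,30,30,30],"delta_pos":[[-0.02,0.013,0],[-0.035,0.023,0],[-0.039,0.025,0],[-0.039,0.025,0],[-0.039,0.025,0]],"turn":[0,0,0,0,0]}'
python3 -m creep '{"hand":[30,30,30,30,30],"delta_pos":[[-0.039,0.025,0],[-0.039,0.025,0],[-0.039,0.025,0],[-0.039,0.025,0],[-0.039,0.025,0]],"turn":[0,0,0,0,0]}'
python3 -m creep '{"hand":[30,30,30,30,30],"delta_pos":[[-0.039,0.025,0],[-0.039,0.025,0],[-0.039,0.025,0],[-0.035,0.026,0],[-0.0466,0.03,0]],"turn":[0,0,0,0,0]}'
python3 st.py 0.6298 -0.155 0.10
python3 - <<'E'
from h import *
for n in ("side","top"): c=cam(n); save(c,n+"2.png")
E
```

```text
clock: 5.9
tcp_pos: [0.3331, 0.2955, 0.152]
orientation: [0.0, 0.705, 0.71, 0.001]
wrist_force: [1.1, 0.6, -1.5]
finger_gap: 0.0349
clock: 6.32
tcp_pos: [0.4232, 0.1571, 0.15]
orientation: [0.0, 0.704, 0.71, 0.0]
wrist_force: [0.5, 1.1, -0.7]
finger_gap: 0.0348
clock: 6.73
tcp_pos: [0.5244, 0.0013, 0.1497]
orientation: [-0.0, 0.705, 0.71, 0.0]
wrist_force: [1.1, 0.9, -0.3]
finger_gap: 0.0347
clock: 7.15
tcp_pos: [0.6285, -0.1535, 0.1494]
orientation: [-0.001, 0.704, 0.71, 0.0]
wrist_force: [0.8, 0.3, -0.4]
finger_gap: 0.0352
t 7.15 tcp [ 0.6285 -0.1535  0.1494] yawY 0.44 tiltz [-0.001  0.001 -1.   ] F [ 0.8  0.3 -0.4] gap 35.2 j [-0.36  0.49  0.08  1.16  0.    1.2 ]
units to target, tool axes: [-0.002   0.0016  0.0618] mm [  1.3  -1.5 -49.4]
```

View pics/side2.png

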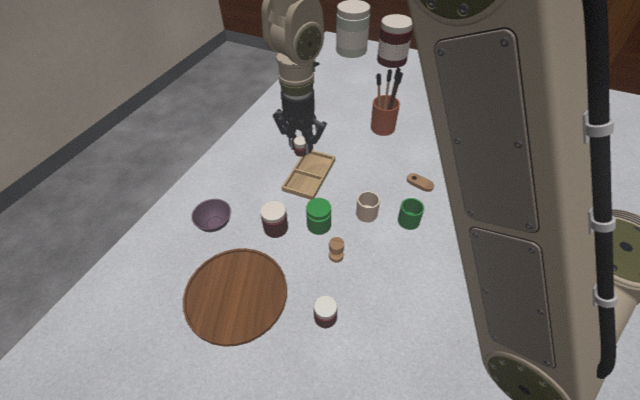

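The small jar hangs upright between the fingers at (300, 146), and the tray is clear. I lower it.

```bash
python3 -m creep '{"hand":[30,30,30,30,30],"delta_pos":[[-0.001,0.0016,0.03],[-0.001,0,0.04],[0,0,0.04],[0,0,0.025],[0,0,0.015]],"turn":[0,0,0,0,0]}'
python3 -m creep '{"hand":[30,30,30,30,30],"delta_pos":[[0,0,0.002],[0,0,0.001],[0,0,0.001],[0,0,0],[0,0,0]],"turn":[0,0,0,0,0]}'
python3 st.py 0.6298 -0.155 0.0225
python3 - <<'E'
from h import *
for n in ("side","top"): c=cam(n); cv2.imwrite("pics/%s3.png"%n,cv2.resize(cv2.cvtColor(c["pixels"],cv2.COLOR_RGB2BGR)[80:260,200:440],None,fx=3,fy=3))
E
```

```text
clock: 7.67
tcp_pos: [0.6269, -0.1531, 0.0262]
orientation: [-0.003, 0.705, 0.71, -0.001]
wrist_force: [-1.5, 0.1, -0.7]
finger_gap: 0.0345
clock: 8.08
tcp_pos: [0.6308, -0.1547, 0.0284]
orientation: [0.001, 0.705, 0.71, 0.001]
wrist_force: [0.1, -0.5, -0.4]
finger_gap: 0.0347
t 8.08 tcp [ 0.6308 -0.1547  0.0284] yawY 0.42 tiltz [ 0.003 -0.001 -1.   ] F [ 0.1 -0.5 -0.4] gap 34.7 j [-0.36  0.58 -0.08  0.91  0.    1.2 ]
units to target, tool axes: [-0.0003 -0.0013  0.0074] mm [-1.  -0.3 -5.9]
```

View pics/side3.png

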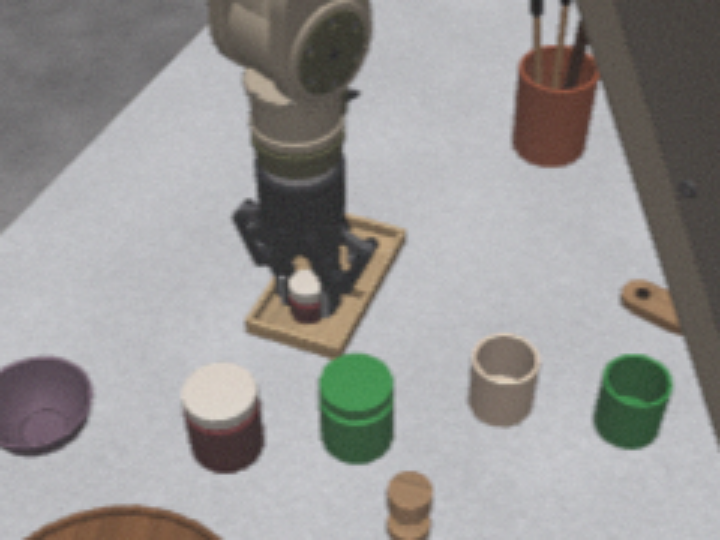

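The small jar (305, 297 in the crop) is inside the small bay, about 5 mm above its floor. I ease it down.

```bash
python3 -m creep '{"hand":[30,30,30,30,30],"delta_pos":[[0,0,0.0015],[0,0,0.0015],[0,0,0.0015],[0,0,0.0015],[0,0,0]],"turn":[0,0,0,0,0]}'
python3 -m creep '{"hand":[30,30,30,30,30],"delta_pos":[[0,0,0.0005],[0,0,0.0005],[0,0,0],[0,0,0],[0,0,0]],"turn":[0,0,0,0,0]}'
python3 st.py 0.6298 -0.155 0.0225
```

```text
clock: 8.6
tcp_pos: [0.6296, -0.1544, 0.0223]
orientation: [0.0, 0.705, 0.71, 0.0]
wrist_force: [-1.2, 0.2, 4.4]
finger_gap: 0.0347
clock: 9.02
tcp_pos: [0.6296, -0.1543, 0.0223]
orientation: [0.0, 0.705, 0.71, 0.0]
wrist_force: [-2.8, 0.4, 8.8]
finger_gap: 0.0344
t 9.02 tcp [ 0.6296 -0.1543  0.0223] yawY 0.42 tiltz [ 0.001 -0.    -1.   ] F [-2.8  0.4  8.8] gap 34.4 j [-0.36  0.59 -0.08  0.9  -0.    1.2 ]
units to target, tool axes: [-0.0008  0.0002 -0.0003] mm [ 0.2 -0.7  0.2]
```

```bash
python3 -m creep '{"hand":[37,40,43,46,46],"delta_pos":[[0,0,-0.0005],[0,0,0],[0,0,0],[0,0,0],[0,0,0]],"turn":[0,0,0,0,0]}'
python3 -m creep '{"hand":[46,46,46,46,46],"delta_pos":[[0,0,-0.01],[0,0,-0.025],[0,0,-0.04],[0,0,-0.04],[0,0,-0.04]],"turn":[0,0,0,0,0]}'
python3 -m creep '{"hand":[80,80,80,80,80],"delta_pos":[[0.04,-0.001,0],[0.04,-0.001,0],[0.04,-0.001,0],[0.04,-0.001,0],[0.039,-0.001,0]],"turn":[0,0,0,0,0]}'
python3 st.py 0.6255 0.0045 0.03
python3 - <<'E'
from h import *
for n in ("side","top"): c=cam(n); save(c,n+"4.png"); np.savez(n+"4.npz",**c)
c=dict(np.load("top4.npz"));P=pts(c)
m=(P[...,2]>.035)&(P[...,2]<.06)&(np.linalg.norm(P[...,:2]-(.63,-.155),axis=-1)<.04)
print(m.sum(),P[m].mean(0),np.median(P[m],0))
E
```

```text
clock: 9.43
tcp_pos: [0.6294, -0.1543, 0.021]
orientation: [-0.0, 0.705, 0.71, -0.0]
wrist_force: [-0.5, -0.2, -0.3]
finger_gap: 0.0458
clock: 9.85
tcp_pos: [0.6292, -0.1542, 0.147]
orientation: [-0.0, 0.705, 0.71, -0.0]
wrist_force: [1.2, -1.1, 0.1]
finger_gap: 0.046
clock: 10.27
tcp_pos: [0.6243, 0.0062, 0.1463]
orientation: [0.0, 0.705, 0.709, 0.0]
wrist_force: [0.7, -0.9, -0.3]
finger_gap: 0.0801
t 10.27 tcp [0.6243 0.0062 0.1463] yawY 0.39 tiltz [ 0.001  0.    -1.   ] F [ 0.7 -0.9 -0.3] gap 80.1 j [-0.12  0.45  0.01  1.13  0.    1.45]
units to target, tool axes: [-0.0021  0.0013  0.1453] mm [   1.2   -1.7 -116.3]
113 [ 0.62714071 -0.15427677  0.0451807 ] [ 0.62695026 -0.15444003  0.04534775]
```

View pics/side4.png

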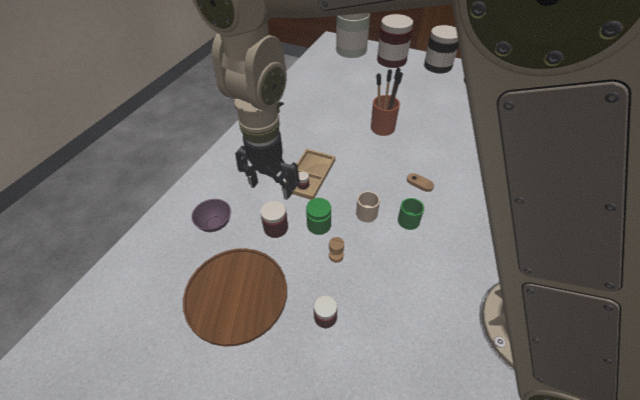

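View pics/top4.png

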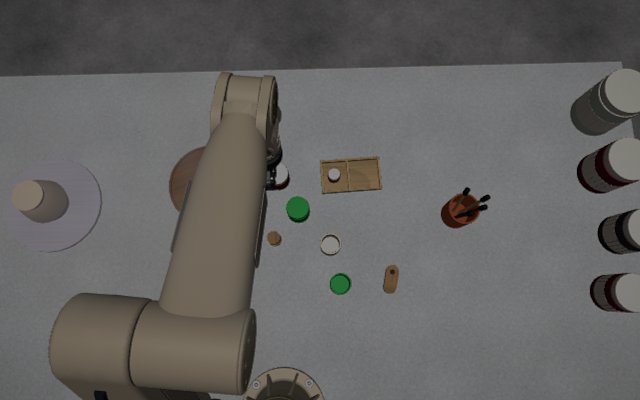

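The small jar stands in the small bay: top view (334, 174), lid top at z 0.045. The gripper is above the large jar, so I descend to grip its body.

```bash
python3 -m creep '{"hand":[80,80,80,80,80],"delta_pos":[[-0.002,0.0013,0.0],[0,0,0.03],[0,0,0.035],[0,0,0.03],[0,0,0.02]],"turn":[0,0,0,0,0]}'
python3 -m creep '{"hand":[80,80,80,80,80],"delta_pos":[[0,0,0.016],[0,0,0.01],[0,0,0.0043],[0,0,0],[0,0,0]],"turn":[0,0,0,0,0]}'
python3 -m creep '{"hand":[72,66,60,58,58],"delta_pos":[[0,0,0],[0,0,0],[0,0,0],[0,0,0],[0,0,0]],"turn":[0,0,0,0,0]}' 50
python3 -m creep '{"hand":[58,58,58,58,58],"delta_pos":[[0,0,0],[0,0,0],[0,0,0],[0,0,0],[0,0,0]],"turn":[0,0,0,0,0]}'
python3 st.py 0.6345 -0.2410 0.12
```

```text
clock: 10.78
tcp_pos: [0.6245, 0.0017, 0.0512]
orientation: [-0.001, 0.705, 0.709, -0.001]
wrist_force: [-1.2, -1.5, -0.6]
finger_gap: 0.08
clock: 11.2
tcp_pos: [0.6261, 0.0026, 0.0299]
orientation: [0.0, 0.705, 0.709, 0.0]
wrist_force: [0.9, -0.6, 0.6]
finger_gap: 0.0803
clock: 11.62
tcp_pos: [0.6272, 0.003, 0.031]
orientation: [0.002, 0.705, 0.71, 0.001]
wrist_force: [1.6, -0.7, 5.3]
finger_gap: 0.063
clock: 12.03
tcp_pos: [0.6272, 0.003, 0.031]
orientation: [0.002, 0.705, 0.71, 0.001]
wrist_force: [1.0, 0.4, 5.5]
finger_gap: 0.0628
t 12.03 tcp [0.6272 0.003  0.031 ] yawY 0.42 tiltz [ 0.004 -0.001 -1.   ] F [1.  0.4 5.5] gap 62.8 j [-0.12  0.54 -0.14  0.88 -0.    1.44]
units to target, tool axes: [-0.3051  0.0073 -0.111 ] mm [   7.3 -244.    89. ]
```

```bash
python3 -m creep '{"hand":[58,58,58,58,58],"delta_pos":[[0,0,-0.01],[0,0,-0.02],[0,0,-0.03],[0,0,-0.03],[0,0,-0.021]],"turn":[0,0,0,0,0]}'
python3 st.py 0.6345 -0.2410 0.12
python3 - <<'E'
from h import *
c=cam("side"); cv2.imwrite("pics/s5.png",cv2.resize(cv2.cvtColor(c["pixels"],cv2.COLOR_RGB2BGR)[80:260,200:440],None,fx=3,fy=3))
E
```

```text
clock: 12.45
tcp_pos: [0.6251, 0.0034, 0.1196]
orientation: [-0.0, 0.704, 0.71, -0.0]
wrist_force: [-0.5, 0.1, -3.2]
finger_gap: 0.0626
t 12.45 tcp [0.6251 0.0034 0.1196] yawY 0.42 tiltz [-0.  0. -1.] F [-0.5  0.1 -3.2] gap 62.6 j [-0.12  0.47 -0.03  1.07  0.    1.44]
units to target, tool axes: [-0.3056  0.0095 -0.0005] mm [   9.4 -244.4    0.4]
```

View pics/s5.png

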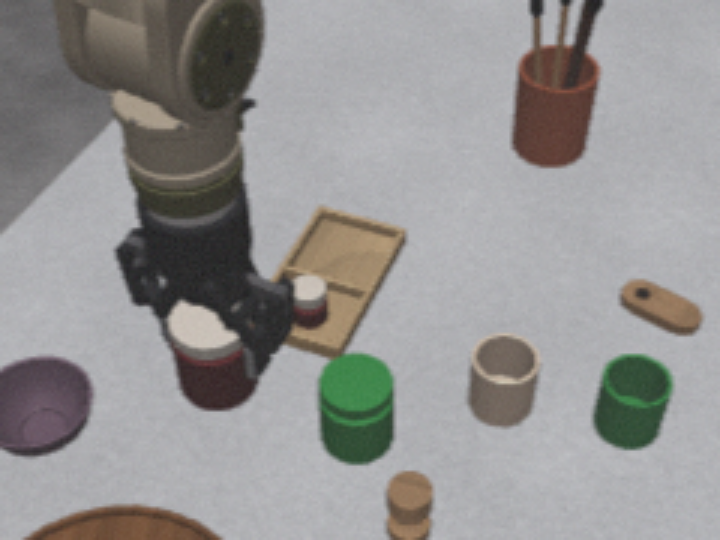

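Held upright, with about 85 mm under it. I carry it to the large bay and lower it.

```bash
python3 -m creep '{"hand":[58,58,58,58,58],"delta_pos":[[-0.02,0.001,0],[-0.032,0.0015,0],[-0.036,0.0015,0],[-0.036,0.0015,0],[-0.036,0.0015,0]],"turn":[0,0,0,0,0]}'
python3 -m creep '{"hand":[58,58,58,58,58],"delta_pos":[[-0.036,0.0015,0],[-0.036,0.001,0],[-0.033,0,0],[-0.025,0,0],[-0.0156,0,0]],"turn":[0,0,0,0,0]}'
python3 -m creep '{"hand":[58,58,58,58,58],"delta_pos":[[0,0,0],[0,0,0.02],[0,0,0.03],[0,0,0.025],[0,0,0.015]],"turn":[0,0,0,0,0]}'
python3 -m creep '{"hand":[58,58,58,58,58],"delta_pos":[[0,0,0],[0,0,0],[0,0,0],[0,0,0],[0,0,0]],"turn":[0,0,0,0,0]}'
python3 st.py 0.6345 -0.2425 0.037
python3 - <<'E'
from h import *
c=cam("side"); cv2.imwrite("pics/s6.png",cv2.resize(cv2.cvtColor(c["pixels"],cv2.COLOR_RGB2BGR)[80:260,200:440],None,fx=3,fy=3))
E
```

```text
clock: 12.92
tcp_pos: [0.6309, -0.1252, 0.1167]
orientation: [-0.001, 0.704, 0.71, -0.001]
wrist_force: [0.8, 0.5, -2.8]
finger_gap: 0.0633
clock: 13.33
tcp_pos: [0.6337, -0.2433, 0.1165]
orientation: [-0.001, 0.705, 0.709, -0.001]
wrist_force: [0.1, 0.6, -3.8]
finger_gap: 0.0627
clock: 13.75
tcp_pos: [0.6331, -0.2389, 0.0429]
orientation: [-0.002, 0.704, 0.71, -0.0]
wrist_force: [-0.8, 0.0, -3.3]
finger_gap: 0.0625
clock: 14.17
tcp_pos: [0.6359, -0.2415, 0.0476]
orientation: [0.001, 0.705, 0.71, 0.0]
wrist_force: [0.7, -0.5, -2.8]
finger_gap: 0.0631
t 14.17 tcp [ 0.6359 -0.2415  0.0476] yawY 0.42 tiltz [ 0.003 -0.001 -1.   ] F [ 0.7 -0.5 -2.8] gap 63.1 j [-0.48  0.62  0.04  0.99  0.    1.08]
units to target, tool axes: [-0.0012 -0.0018  0.0133] mm [ -1.4  -1.  -10.6]
```

View pics/s6.png

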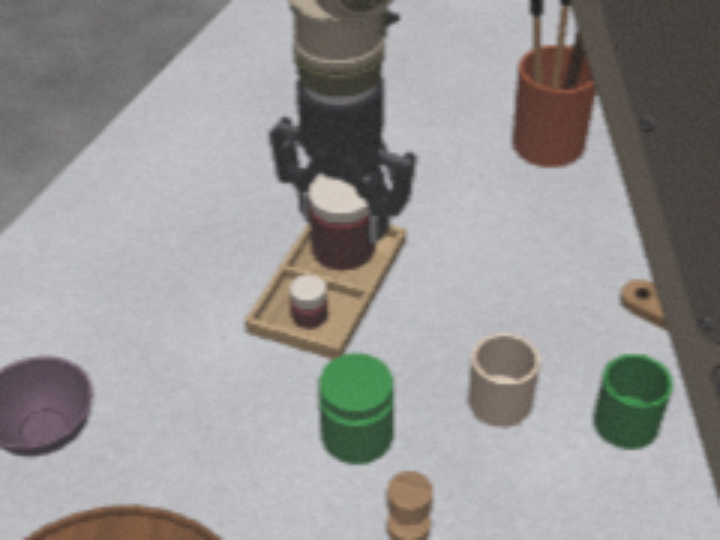

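The large jar (342, 220 in the crop) hovers over the large bay, clear of the divider. I lower it the last 10 mm slowly.

```bash
python3 -m creep '{"hand":[58,58,58,58,58],"delta_pos":[[0,0,0.0025],[0,0,0.0025],[0,0,0.0025],[0,0,0.002],[0,0,0.0015]],"turn":[0,0,0,0,0]}'
python3 -m creep '{"hand":[58,58,58,58,58],"delta_pos":[[0,0,0.0008],[0,0,0.0008],[0,0,0.0008],[0,0,0],[0,0,0]],"turn":[0,0,0,0,0]}'
python3 st.py 0.6345 -0.2410 0.037
```

```text
clock: 14.63
tcp_pos: [0.6346, -0.2411, 0.0371]
orientation: [-0.0, 0.705, 0.71, -0.0]
wrist_force: [-2.5, 1.4, 5.4]
finger_gap: 0.0628
clock: 15.05
tcp_pos: [0.6346, -0.2411, 0.0371]
orientation: [0.0, 0.705, 0.71, 0.0]
wrist_force: [-4.9, 2.0, 7.8]
finger_gap: 0.063
t 15.05 tcp [ 0.6346 -0.2411  0.0371] yawY 0.41 tiltz [ 0. -0. -1.] F [-4.9  2.   7.8] gap 63.0 j [-0.48  0.63  0.03  0.97 -0.    1.08]
units to target, tool axes: [ 0.0002 -0.0001  0.0001] mm [-0.1  0.1 -0.1]
```

```bash
python3 -m creep '{"hand":[65,69,73,77,78],"delta_pos":[[0,0,-0.001],[0,0,0],[0,0,0],[0,0,0],[0,0,0]],"turn":[0,0,0,0,0]}'
python3 -m creep '{"hand":[78,78,78,78,78],"delta_pos":[[0,0,-0.01],[0,0,-0.02],[0,0,-0.035],[0,0,-0.04],[0,0,-0.035]],"turn":[0,0,0,0,0]}'
python3 -m creep '{"hand":[74,74,74,74,74],"delta_pos":[[0.021,-0.035,0],[0.021,-0.04,0],[0.022,-0.045,0],[0.022,-0.045,0],[0.022,-0.045,0]],"turn":[0,0,0,0,0]}'
python3 -m creep '{"hand":[74,74,74,74,74],"delta_pos":[[0.011,-0.025,0],[0.01,-0.02,0],[0,0,0],[0,0,0],[0,0,0]],"turn":[0,0,0,0,0]}'
python3 st.py 0.4315 -0.138 0.04
python3 - <<'E'
from h import *
for n in ("side","top"): c=cam(n); save(c,n+"7.png"); np.savez(n+"7.npz",**c)
c=dict(np.load("top7.npz"));P=pts(c)
for g,zl,zh in (((.63,-.155),.035,.06),((.6345,-.241),.07,.095)):
    m=(P[...,2]>zl)&(P[...,2]<zh)&(np.linalg.norm(P[...,:2]-g,axis=-1)<.04)
    print(m.sum(),np.median(P[m],0))
E
```

```text
clock: 15.47
tcp_pos: [0.635, -0.2413, 0.0359]
orientation: [0.0, 0.705, 0.71, 0.0]
wrist_force: [0.1, -0.1, 0.4]
finger_gap: 0.0779
clock: 15.88
tcp_pos: [0.6348, -0.2411, 0.15]
orientation: [0.0, 0.705, 0.71, 0.0]
wrist_force: [0.7, -0.1, 1.0]
finger_gap: 0.0777
clock: 16.3
tcp_pos: [0.4648, -0.1553, 0.1484]
orientation: [0.0, 0.705, 0.71, 0.0]
wrist_force: [-0.2, -0.9, -0.4]
finger_gap: 0.0738
clock: 16.72
tcp_pos: [0.4315, -0.1402, 0.1488]
orientation: [0.001, 0.705, 0.71, 0.0]
wrist_force: [0.3, -0.6, 0.5]
finger_gap: 0.0741
t 16.72 tcp [ 0.4315 -0.1402  0.1488] yawY 0.41 tiltz [ 0.002 -0.001 -1.   ] F [ 0.3 -0.6  0.5] gap 74.1 j [-0.49  0.13 -0.42  1.01  0.    1.07]
units to target, tool axes: [ 0.0029 -0.0003  0.1361] mm [  -0.     2.2 -108.8]
73 [ 0.6327051  -0.15783684  0.04576041]
393 [ 0.63236987 -0.23913854  0.07997121]
```

View pics/side7.png

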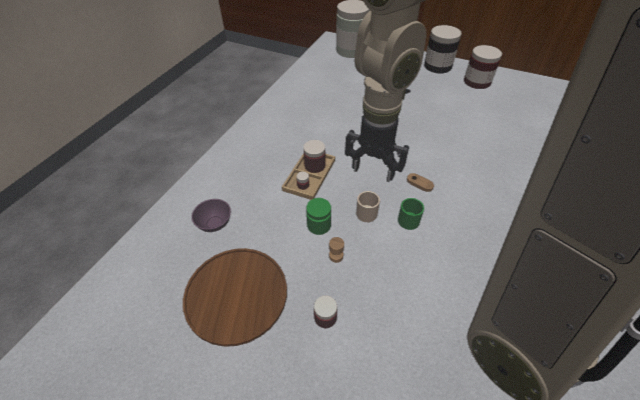

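View pics/top7.png

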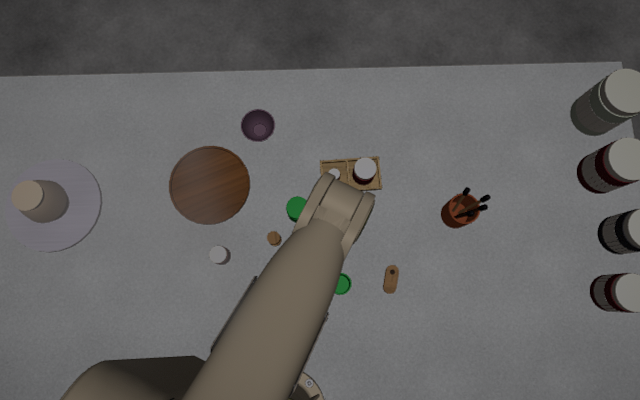

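Both jars stand in their bays: in the side view the large one is at (314, 157) and the small one at (303, 180). Beaker next, with the gripper above it at opening 74.

```bash
python3 -m creep '{"hand":[74,74,74,74,74],"delta_pos":[[0.0029,0,0],[0,0,0.03],[0,0,0.03],[0,0,0.03],[0,0,0.025]],"turn":[0,0,0,0,0]}'
python3 -m creep '{"hand":[74,74,74,74,74],"delta_pos":[[0,0,0.015],[0,0,0.01],[0,0,0.0061],[0,0,0],[0,0,0]],"turn":[0,0,0,0,0]}'
python3 -m creep '{"hand":[68,62,56,52,52],"delta_pos":[[0,0,0],[0,0,0],[0,0,0],[0,0,0],[0,0,0]],"turn":[0,0,0,0,0]}' 35
python3 -m creep '{"hand":[52,52,52,52,52],"delta_pos":[[0,0,0],[0,0,0],[0,0,0],[0,0,0],[0,0,0]],"turn":[0,0,0,0,0]}'
python3 st.py 0.5702 0.1682 0.12
```

```text
clock: 17.23
tcp_pos: [0.4303, -0.1371, 0.0545]
orientation: [-0.0, 0.705, 0.71, -0.0]
wrist_force: [0.3, -0.5, -0.9]
finger_gap: 0.0737
clock: 17.65
tcp_pos: [0.4306, -0.1373, 0.0314]
orientation: [0.0, 0.705, 0.71, 0.0]
wrist_force: [0.3, -0.1, 0.3]
finger_gap: 0.0742
clock: 18.07
tcp_pos: [0.431, -0.1375, 0.0323]
orientation: [0.001, 0.705, 0.71, 0.0]
wrist_force: [-0.6, 0.8, 5.2]
finger_gap: 0.0572
clock: 18.48
tcp_pos: [0.431, -0.1375, 0.0323]
orientation: [0.001, 0.705, 0.71, 0.0]
wrist_force: [-0.7, 0.3, 5.9]
finger_gap: 0.0572
t 18.48 tcp [ 0.431  -0.1375  0.0323] yawY 0.42 tiltz [ 0.002 -0.001 -1.   ] F [-0.7  0.3  5.9] gap 57.2 j [-0.49  0.26 -0.59  0.71  0.    1.08]
units to target, tool axes: [ 0.3808  0.1771 -0.1096] mm [139.2 305.7  87.7]
```

```bash
python3 -m creep '{"hand":[52,52,52,52,52],"delta_pos":[[0,0,-0.01],[0,0,-0.025],[0,0,-0.04],[0,0,-0.04],[0,0,-0.032]],"turn":[0,0,0,0,0]}'
python3 -m creep '{"hand":[52,52,52,52,52],"delta_pos":[[0.022,0.01,0],[0.036,0.0167,0],[0.042,0.0195,0],[0.042,0.0195,0],[0.042,0.0195,0]],"turn":[0,0,0,0,0]}'
python3 -m creep '{"hand":[52,52,52,52,52],"delta_pos":[[0.042,0.0195,0],[0.042,0.0195,0],[0.042,0.0195,0],[0.038,0.017,0],[0.033,0.0164,0]],"turn":[0,0,0,0,0]}'
python3 -m creep '{"hand":[52,52,52,52,52],"delta_pos":[[0,0,0],[0,0,0.02],[0,0,0.03],[0,0,0.03],[0,0,0.025]],"turn":[0,0,0,0,0]}'
python3 -m creep '{"hand":[52,52,52,52,52],"delta_pos":[[0,0,0.015],[0,0,0.004],[0,0,0],[0,0,0],[0,0,0]],"turn":[0,0,0,0,0]}'
python3 st.py 0.5702 0.1682 0.0383
python3 - <<'E'
from h import *
c=cam("side"); save(c,"s8.png")
E
```

```text
clock: 18.9
tcp_pos: [0.4301, -0.1372, 0.1514]
orientation: [0.001, 0.705, 0.71, 0.0]
wrist_force: [0.8, -0.6, -1.6]
finger_gap: 0.0574
clock: 19.32
tcp_pos: [0.4975, 0.0119, 0.1496]
orientation: [0.0, 0.705, 0.709, 0.0]
wrist_force: [0.6, -0.2, -1.9]
finger_gap: 0.0573
clock: 19.73
tcp_pos: [0.5698, 0.171, 0.1493]
orientation: [-0.0, 0.704, 0.71, 0.0]
wrist_force: [0.4, -0.3, -0.5]
finger_gap: 0.0578
clock: 20.15
tcp_pos: [0.5688, 0.1682, 0.0638]
orientation: [-0.0, 0.705, 0.71, -0.0]
wrist_force: [0.9, 0.9, -0.7]
finger_gap: 0.0574
clock: 20.57
tcp_pos: [0.5706, 0.1686, 0.051]
orientation: [0.001, 0.705, 0.71, 0.001]
wrist_force: [0.1, 0.5, -0.3]
finger_gap: 0.0572
t 20.57 tcp [0.5706 0.1686 0.051 ] yawY 0.40 tiltz [ 0.002  0.    -1.   ] F [ 0.1  0.5 -0.3] gap 57.2 j [ 0.15  0.47 -0.21  0.89  0.    1.72]
units to target, tool axes: [-0.0005 -0.0005  0.0159] mm [ -0.4  -0.4 -12.7]
```

View pics/s8.png

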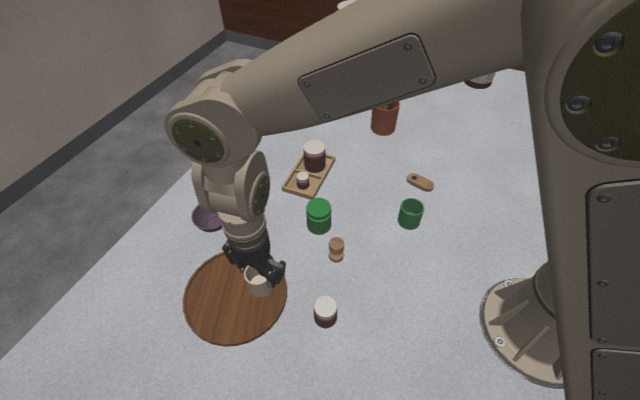

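The beaker is held upright over the round tray at (259, 285), inside the rim. I ease it down 13 mm.

```bash
python3 -m creep '{"hand":[52,52,52,52,52],"delta_pos":[[0,0,0.003],[0,0,0.003],[0,0,0.003],[0,0,0.003],[0,0,0.002]],"turn":[0,0,0,0,0]}'
python3 -m creep '{"hand":[52,52,52,52,52],"delta_pos":[[0,0,0.001],[0,0,0.001],[0,0,0.0005],[0,0,0],[0,0,0]],"turn":[0,0,0,0,0]}'
python3 st.py 0.5702 0.1682 0.0383
```

```text
clock: 21.03
tcp_pos: [0.5694, 0.1687, 0.0383]
orientation: [-0.0, 0.705, 0.71, -0.0]
wrist_force: [-5.7, -1.3, 18.3]
finger_gap: 0.0572
clock: 21.45
tcp_pos: [0.5694, 0.1687, 0.0383]
orientation: [0.0, 0.704, 0.71, 0.0]
wrist_force: [-5.5, -0.7, 14.0]
finger_gap: 0.0573
t 21.45 tcp [0.5694 0.1687 0.0383] yawY 0.42 tiltz [ 0.001  0.    -1.   ] F [-5.5 -0.7 14. ] gap 57.3 j [ 0.15  0.48 -0.23  0.86 -0.    1.72]
units to target, tool axes: [-0.0007  0.001   0.    ] mm [ 0.8 -0.5 -0. ]
```

```bash
python3 -m creep '{"hand":[59,63,67,71,72],"delta_pos":[[0,0,-0.001],[0,0,-0.001],[0,0,0],[0,0,0],[0,0,0]],"turn":[0,0,0,0,0]}'
python3 -m creep '{"hand":[72,72,72,72,72],"delta_pos":[[0,0,-0.01],[0,0,-0.02],[0,0,-0.035],[0,0,-0.04],[0,0,-0.035]],"turn":[0,0,0,0,0]}'
python3 -m creep '{"hand":[52,52,52,52,52],"delta_pos":[[-0.03,-0.0233,0],[-0.04,-0.031,0],[-0.04,-0.031,0],[-0.04,-0.031,0],[-0.04,-0.0312,0]],"turn":[0,0,0,0,0]}'
python3 -m creep '{"hand":[52,52,52,52,52],"delta_pos":[[0,0,0],[0,0,0],[0,0,0],[0,0,0],[0,0,0]],"turn":[0,0,0,0,0]}'
python3 st.py 0.4517 0.0165 0.037
python3 - <<'E'
from h import *
for n in ("side","top"): c=cam(n); save(c,n+"9.png"); np.savez(n+"9.npz",**c)
E
```

```text
clock: 21.87
tcp_pos: [0.5695, 0.1687, 0.0376]
orientation: [-0.0, 0.705, 0.71, -0.0]
wrist_force: [-0.6, -0.1, 0.2]
finger_gap: 0.0721
clock: 22.28
tcp_pos: [0.5694, 0.1686, 0.1518]
orientation: [-0.0, 0.705, 0.71, 0.0]
wrist_force: [0.3, -0.4, -0.5]
finger_gap: 0.0721
clock: 22.7
tcp_pos: [0.4515, 0.0149, 0.1505]
orientation: [0.0, 0.704, 0.71, 0.0]
wrist_force: [0.1, -0.2, 0.5]
finger_gap: 0.0519
clock: 23.12
tcp_pos: [0.4536, 0.0166, 0.1502]
orientation: [0.0, 0.704, 0.71, 0.0]
wrist_force: [0.6, -0.8, 0.4]
finger_gap: 0.052
t 23.12 tcp [0.4536 0.0166 0.1502] yawY 0.51 tiltz [ 0.001  0.    -1.   ] F [ 0.6 -0.8  0.4] gap 52.0 j [-0.14  0.13 -0.42  1.02  0.    1.42]
units to target, tool axes: [-1.000e-04 -2.500e-03  1.414e-01] mm [-1.900e+00 -1.000e-01 -1.132e+02]
```

View pics/side9.png

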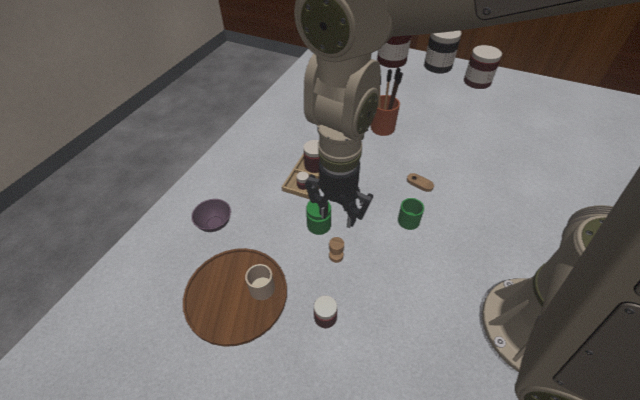

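The beaker stands on the tray floor at (260, 283). Now I grip the stamp by its head.

```bash
python3 -m creep '{"hand":[52,52,52,52,52],"delta_pos":[[0,-0.0025,0.01],[0,0,0.03],[0,0,0.035],[0,0,0.03],[0,0,0.02]],"turn":[0,0,0,0,0]}'
python3 -m creep '{"hand":[52,52,52,52,52],"delta_pos":[[0,0,0.012],[0,0,0.0044],[0,0,0],[0,0,0],[0,0,0]],"turn":[0,0,0,0,0]}'
python3 -m creep '{"hand":[46,40,35,31,30],"delta_pos":[[0,0,0],[0,0,0],[0,0,0],[0,0,0],[0,0,0]],"turn":[0,0,0,0,0]}' 30
python3 -m creep '{"hand":[30,30,30,30,30],"delta_pos":[[0,0,0],[0,0,0],[0,0,0],[0,0,0],[0,0,0]],"turn":[0,0,0,0,0]}'
python3 st.py 0.6700 0.1682 0.15
```

```text
clock: 23.63
tcp_pos: [0.4491, 0.0165, 0.0473]
orientation: [-0.001, 0.704, 0.71, -0.001]
wrist_force: [0.1, -0.5, 0.3]
finger_gap: 0.0518
clock: 24.05
tcp_pos: [0.4517, 0.0157, 0.0378]
orientation: [0.001, 0.705, 0.71, 0.001]
wrist_force: [-0.7, -0.1, 0.0]
finger_gap: 0.0519
clock: 24.47
tcp_pos: [0.4515, 0.0157, 0.0376]
orientation: [0.001, 0.705, 0.71, 0.001]
wrist_force: [-0.1, -0.5, 6.7]
finger_gap: 0.0354
clock: 24.88
tcp_pos: [0.4515, 0.0157, 0.0376]
orientation: [0.001, 0.705, 0.71, 0.001]
wrist_force: [-0.5, 1.0, 5.9]
finger_gap: 0.0348
t 24.88 tcp [0.4515 0.0157 0.0376] yawY 0.41 tiltz [ 0.002 -0.    -1.   ] F [-0.5  1.   5.9] gap 34.8 j [-0.14  0.25 -0.59  0.73  0.    1.42]
units to target, tool axes: [ 0.1886  0.2748 -0.14  ] mm [218.5 152.5 112.4]
```

```bash
python3 -m creep '{"hand":[30,30,30,30,30],"delta_pos":[[0,0,-0.01],[0,0,-0.025],[0,0,-0.04],[0,0,-0.04],[0,0,-0.025]],"turn":[0,0,0,0,0]}'
python3 -m creep '{"hand":[30,30,30,30,30],"delta_pos":[[0.01,0.0146,0],[0.02,0.0291,0],[0.023,0.0335,0],[0.023,0.0335,0],[0.023,0.0335,0]],"turn":[0,0,0,0,0]}'
python3 -m creep '{"hand":[30,30,30,30,30],"delta_pos":[[0.023,0.0335,0],[0.023,0.0335,0],[0.02,0.0291,0],[0.014,0.0204,0],[0.0096,0.0141,0]],"turn":[0,0,0,0,0]}'
python3 -m creep '{"hand":[30,30,30,30,30],"delta_pos":[[0,0,0],[0,0,0.02],[0,0,0.03],[0,0,0.03],[0,0,0.02]],"turn":[0,0,0,0,0]}'
python3 -m creep '{"hand":[30,30,30,30,30],"delta_pos":[[0,0,0.012],[0,0,0.005],[0,0,0],[0,0,0],[0,0,0]],"turn":[0,0,0,0,0]}'
python3 st.py 0.67 0.1682 0.0436
python3 - <<'E'
from h import *
c=cam("side"); cv2.imwrite("pics/s10.png",cv2.resize(cv2.cvtColor(c["pixels"],cv2.COLOR_RGB2BGR)[180:360,140:380],None,fx=3,fy=3))
E
```

```text
clock: 25.3
tcp_pos: [0.4512, 0.0158, 0.1519]
orientation: [0.001, 0.705, 0.71, 0.001]
wrist_force: [0.3, -1.0, -0.9]
finger_gap: 0.0349
clock: 25.72
tcp_pos: [0.5661, 0.0966, 0.1492]
orientation: [-0.0, 0.705, 0.71, -0.0]
wrist_force: [-0.0, -0.7, -1.0]
finger_gap: 0.0347
clock: 26.13
tcp_pos: [0.6705, 0.1697, 0.1483]
orientation: [-0.0, 0.704, 0.71, -0.0]
wrist_force: [0.3, -0.6, 0.7]
finger_gap: 0.0351
clock: 26.55
tcp_pos: [0.6673, 0.1676, 0.0667]
orientation: [-0.001, 0.705, 0.71, -0.001]
wrist_force: [-0.7, -1.6, -0.4]
finger_gap: 0.035
clock: 26.97
tcp_pos: [0.6704, 0.1683, 0.057]
orientation: [0.001, 0.705, 0.71, 0.001]
wrist_force: [-0.2, -0.1, -0.3]
finger_gap: 0.0352
t 26.97 tcp [0.6704 0.1683 0.057 ] yawY 0.41 tiltz [ 0.002  0.    -1.   ] F [-0.2 -0.1 -0.3] gap 35.2 j [0.13 0.63 0.09 1.02 0.   1.69]
units to target, tool axes: [-0.0001 -0.0005  0.0167] mm [ -0.4  -0.1 -13.4]
```

View pics/s10.png

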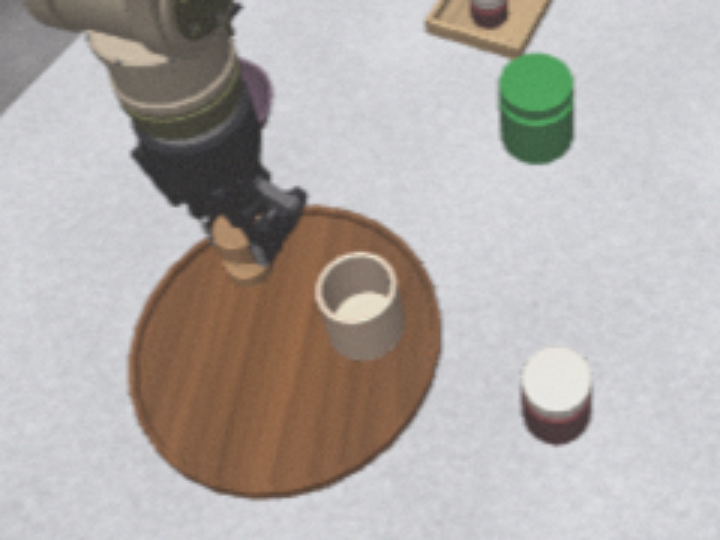

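The stamp hangs upright above the tray floor (crop 240, 250), well clear of the beaker. I lower, release and lift.

```bash
python3 -m creep '{"hand":[30,30,30,30,30],"delta_pos":[[0,0,0.003],[0,0,0.003],[0,0,0.003],[0,0,0.003],[0,0,0.002]],"turn":[0,0,0,0,0]}'
python3 -m creep '{"hand":[30,30,30,30,30],"delta_pos":[[0,0,0.0012],[0,0,0.001],[0,0,0.0008],[0,0,0],[0,0,0]],"turn":[0,0,0,0,0]}'
python3 st.py 0.67 0.1682 0.0436
```

```text
clock: 27.43
tcp_pos: [0.6692, 0.1682, 0.0436]
orientation: [-0.0, 0.705, 0.71, -0.0]
wrist_force: [0.9, 0.5, 10.5]
finger_gap: 0.0351
clock: 27.85
tcp_pos: [0.6694, 0.1684, 0.0436]
orientation: [0.0, 0.704, 0.71, 0.0]
wrist_force: [-3.6, -0.4, 10.5]
finger_gap: 0.0351
t 27.85 tcp [0.6694 0.1684 0.0436] yawY 0.42 tiltz [ 0.001  0.    -1.   ] F [-3.6 -0.4 10.5] gap 35.1 j [0.13 0.64 0.07 1.   0.   1.69]
units to target, tool axes: [-0.0002  0.0008  0.    ] mm [ 0.6 -0.2 -0. ]
```

```bash
python3 -m creep '{"hand":[37,40,43,46,48],"delta_pos":[[0,0,-0.001],[0,0,-0.001],[0,0,0],[0,0,0],[0,0,0]],"turn":[0,0,0,0,0]}'
python3 -m creep '{"hand":[48,48,48,48,48],"delta_pos":[[0,0,-0.01],[0,0,-0.02],[0,0,-0.035],[0,0,-0.04],[0,0,-0.035]],"turn":[0,0,0,0,0]}'
python3 -m creep '{"hand":[58,58,58,58,58],"delta_pos":[[-0.03,-0.021,0],[-0.04,-0.028,0],[-0.04,-0.028,0],[-0.04,-0.028,0],[-0.04,-0.028,0]],"turn":[0,0,0,0,0]}'
python3 -m creep '{"hand":[58,58,58,58,58],"delta_pos":[[-0.04,-0.029,0],[-0.04,-0.029,0],[-0.04,-0.029,0],[-0.04,-0.029,0],[-0.04,-0.029,0]],"turn":[0,0,0,0,0]}'
python3 -m creep '{"hand":[58,58,58,58,58],"delta_pos":[[-0.04,-0.029,0],[-0.04,-0.029,0],[-0.04,-0.029,0],[-0.04,-0.029,0],[-0.0385,-0.0285,0]],"turn":[0,0,0,0,0]}'
python3 -m creep '{"hand":[58,58,58,58,58],"delta_pos":[[0,0,0],[0,0,0],[0,0,0],[0,0,0],[0,0,0]],"turn":[-0.78,-0.78,-0.78,-0.78,-0.78]}'
python3 -m creep '{"hand":[58,58,58,58,58],"delta_pos":[[0,0,0],[0,0,0],[0,0,0],[0,0,0],[0,0,0]],"turn":[-0.78,-0.78,-0.78,-0.78,-0.78]}'
python3 -m creep '{"hand":[58,58,58,58,58],"delta_pos":[[0,0,0],[0,0,0],[0,0,0],[0,0,0],[0,0,0]],"turn":[-0.78,-0.78,-0.78,-0.78,-0.78]}'
python3 -m creep '{"hand":[58,58,58,58,58],"delta_pos":[[0,0,0],[0,0,0],[0,0,0],[0,0,0],[0,0,0]],"turn":[-0.78,-0.78,-0.78,-0.78,-0.78]}'
python3 st.py 0.333 -0.3036 0.05
python3 - <<'E'
from h import *
for n in ("side","top"): c=cam(n); save(c,n+"11.png"); np.savez(n+"11.npz",**c)
E
```

```text
clock: 28.27
tcp_pos: [0.6693, 0.1682, 0.0429]
orientation: [-0.0, 0.705, 0.71, -0.0]
wrist_force: [0.1, 0.6, 0.6]
finger_gap: 0.0482
clock: 28.68
tcp_pos: [0.6693, 0.1682, 0.1572]
orientation: [0.0, 0.705, 0.71, 0.0]
wrist_force: [1.7, 1.1, 0.1]
finger_gap: 0.0479
clock: 29.1
tcp_pos: [0.563, 0.0145, 0.1558]
orientation: [0.0, 0.704, 0.71, 0.0]
wrist_force: [0.4, -0.2, 0.1]
finger_gap: 0.0579
clock: 29.52
tcp_pos: [0.4481, -0.1466, 0.156]
orientation: [0.001, 0.704, 0.71, 0.0]
wrist_force: [0.7, -0.7, -0.1]
finger_gap: 0.0581
clock: 29.93
tcp_pos: [0.3335, -0.3065, 0.1561]
orientation: [0.001, 0.705, 0.71, -0.0]
wrist_force: [0.8, -1.2, 0.2]
finger_gap: 0.0582
clock: 30.35
tcp_pos: [0.3347, -0.3053, 0.1558]
orientation: [0.0, 0.573, 0.819, -0.0]
wrist_force: [-0.3, -0.0, 0.3]
finger_gap: 0.0577
clock: 30.77
tcp_pos: [0.3349, -0.3051, 0.1558]
orientation: [0.0, 0.426, 0.905, -0.0]
wrist_force: [-0.1, -0.3, -0.0]
finger_gap: 0.0581
clock: 31.18
tcp_pos: [0.3349, -0.3051, 0.1558]
orientation: [0.0, 0.266, 0.964, -0.0]
wrist_force: [0.2, 0.6, 0.0]
finger_gap: 0.0577
clock: 31.6
tcp_pos: [0.3349, -0.3051, 0.1559]
orientation: [0.0, 0.099, 0.995, -0.0]
wrist_force: [-0.8, -0.3, 0.3]
finger_gap: 0.0581
t 31.60 tcp [ 0.3349 -0.3051  0.1559] yawY 78.60 tiltz [ 0.001 -0.001 -1.   ] F [-0.8 -0.3  0.3] gap 58.1 j [-0.92  0.13 -0.41  1.03  0.   -0.72]
units to target, tool axes: [0.0028 0.0014 0.1323] mm [  -1.9    1.5 -105.9]
```

View pics/side11.png

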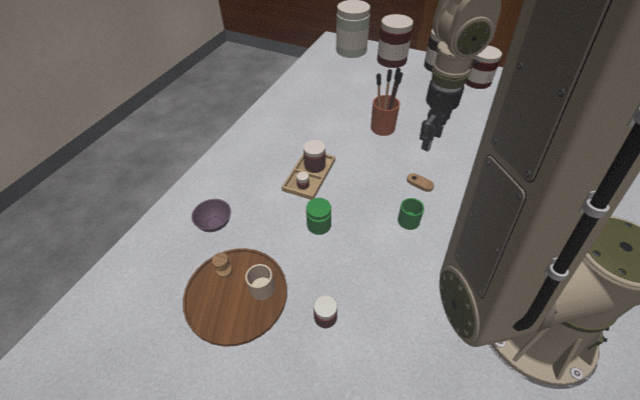

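View pics/top11.png

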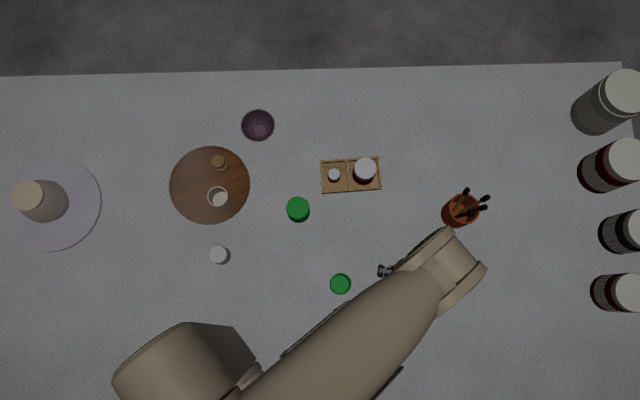

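The stamp stands at (222, 264) and the beaker at (260, 283) on the round tray. The rib is still at (420, 183). I descend over it in stages.

```bash
python3 -m creep '{"hand":[58,58,58,58,58],"delta_pos":[[0.0028,0.0014,0.01],[0,0,0.035],[0,0,0.04],[0,0,0.035],[0,0,0.025]],"turn":[0,0,0,0,0]}'
python3 -m creep '{"hand":[58,58,58,58,58],"delta_pos":[[0,0,0.015],[0,0,0.008],[0,0,0.004],[0,0,0],[0,0,0]],"turn":[0,0,0,0,0]}'
python3 st.py 0.333 -0.3036 0.0125
python3 - <<'E'
from h import *
c=cam("side"); cv2.imwrite("pics/s12.png",cv2.resize(cv2.cvtColor(c["pixels"],cv2.COLOR_RGB2BGR)[120:240,350:500],None,fx=4.5,fy=4.5,interpolation=cv2.INTER_CUBIC))
E
```

```text
clock: 32.12
tcp_pos: [0.3318, -0.3021, 0.0368]
orientation: [-0.001, 0.102, 0.995, 0.001]
wrist_force: [0.1, 0.9, 0.6]
finger_gap: 0.0581
clock: 32.53
tcp_pos: [0.3332, -0.3038, 0.0182]
orientation: [0.0, 0.101, 0.995, -0.0]
wrist_force: [-0.5, 0.0, -0.3]
finger_gap: 0.0582
t 32.53 tcp [ 0.3332 -0.3038  0.0182] yawY 78.39 tiltz [ 0.001 -0.001 -1.   ] F [-0.5  0.  -0.3] gap 58.2 j [-0.92  0.28 -0.61  0.68  0.   -0.72]
units to target, tool axes: [0.0003 0.0002 0.0071] mm [-0.2  0.2 -5.7]
```

View pics/s12.png

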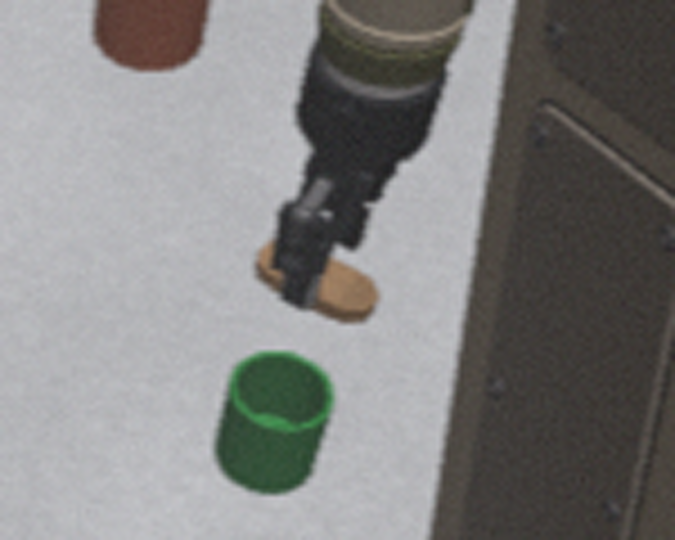

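The fingers straddle the rib across its width. I go 6 mm lower and close.

```bash
python3 -m creep '{"hand":[52,48,46,46,46],"delta_pos":[[0,0,0.002],[0,0,0.002],[0,0,0.002],[0,0,0.0013],[0,0,0]],"turn":[0,0,0,0,0]}'
python3 -m creep '{"hand":[42,38,35,32,30],"delta_pos":[[0,0,0],[0,0,0],[0,0,0],[0,0,0],[0,0,0]],"turn":[0,0,0,0,0]}' 30
python3 -m creep '{"hand":[30,30,30,30,30],"delta_pos":[[0,0,0],[0,0,0],[0,0,0],[0,0,0],[0,0,0]],"turn":[0,0,0,0,0]}'
python3 st.py 0.62 0.2582 0.15
```

```text
clock: 33.0
tcp_pos: [0.3328, -0.3033, 0.0116]
orientation: [-0.0, 0.101, 0.995, 0.0]
wrist_force: [-0.6, 0.5, -0.4]
finger_gap: 0.0461
clock: 33.42
tcp_pos: [0.3329, -0.3034, 0.012]
orientation: [0.0, 0.101, 0.995, -0.0]
wrist_force: [0.4, 0.6, 2.8]
finger_gap: 0.0356
clock: 33.83
tcp_pos: [0.3329, -0.3034, 0.012]
orientation: [0.0, 0.101, 0.995, -0.0]
wrist_force: [-0.7, 2.0, 4.9]
finger_gap: 0.0351
t 33.83 tcp [ 0.3329 -0.3034  0.012 ] yawY 78.41 tiltz [ 0. -0. -1.] F [-0.7  2.   4.9] gap 35.1 j [-0.92  0.29 -0.62  0.66  0.   -0.72]
units to target, tool axes: [-0.2106  0.7598 -0.1725] mm [287.1 561.6 138. ]
```

```bash
python3 -m creep '{"hand":[30,30,30,30,30],"delta_pos":[[0,0,-0.01],[0,0,-0.03],[0,0,-0.045],[0,0,-0.045],[0,0,-0.042]],"turn":[0,0,0,0,0]}'
python3 -m creep '{"hand":[30,30,30,30,30],"delta_pos":[[-0.0054,0.02,0],[-0.0081,0.03,0],[-0.0108,0.04,0],[-0.0108,0.04,0],[-0.0108,0.04,0]],"turn":[0,0,0,0,0]}'
python3 -m creep '{"hand":[30,30,30,30,30],"delta_pos":[[-0.0108,0.04,0],[-0.0108,0.04,0],[-0.0108,0.04,0],[-0.0108,0.04,0],[-0.0108,0.04,0]],"turn":[0,0,0,0,0]}'
python3 -m creep '{"hand":[30,30,30,30,30],"delta_pos":[[-0.0108,0.04,0],[-0.0108,0.04,0],[-0.0108,0.04,0],[-0.0108,0.04,0],[-0.0108,0.04,0]],"turn":[0,0,0,0,0]}'
python3 -m creep '{"hand":[30,30,30,30,30],"delta_pos":[[-0.0108,0.04,0],[-0.0108,0.04,0],[-0.0108,0.04,0],[-0.0108,0.04,0],[-0.0098,0.029,0]],"turn":[0,0,0,0,0]}'
python3 -m creep '{"hand":[30,30,30,30,30],"delta_pos":[[0,0,0],[0,0,0],[0,0,0],[0,0,0],[0,0,0]],"turn":[0,0,0,0,0]}'
python3 st.py 0.615 0.2582 0.04
python3 - <<'E'
from h import *
c=cam("side"); save(c,"s13.png")
E
```

```text
clock: 34.25
tcp_pos: [0.3326, -0.3032, 0.1513]
orientation: [-0.0, 0.101, 0.995, 0.0]
wrist_force: [0.6, 0.1, 0.3]
finger_gap: 0.0349
clock: 34.67
tcp_pos: [0.3965, -0.1765, 0.1498]
orientation: [0.0, 0.102, 0.995, -0.0]
wrist_force: [1.1, 0.4, -0.3]
finger_gap: 0.0349
clock: 35.08
tcp_pos: [0.471, -0.0279, 0.1497]
orientation: [0.0, 0.101, 0.995, -0.0]
wrist_force: [0.8, -0.6, -0.2]
finger_gap: 0.0356
clock: 35.5
tcp_pos: [0.5455, 0.1203, 0.1496]
orientation: [0.0, 0.101, 0.995, -0.0]
wrist_force: [-0.0, -1.2, 0.3]
finger_gap: 0.035
clock: 35.92
tcp_pos: [0.6175, 0.2608, 0.1493]
orientation: [0.0, 0.1, 0.995, 0.0]
wrist_force: [0.4, -0.2, 0.1]
finger_gap: 0.0351
clock: 36.33
tcp_pos: [0.6166, 0.257, 0.1497]
orientation: [-0.0, 0.102, 0.995, -0.0]
wrist_force: [0.5, -0.1, 0.3]
finger_gap: 0.0355
t 36.33 tcp [0.6166 0.257  0.1497] yawY 78.33 tiltz [-0. -0. -1.] F [ 0.5 -0.1  0.3] gap 35.5 j [ 0.27  0.53  0.15  1.19 -0.    0.48]
units to target, tool axes: [0.0022 0.0011 0.1372] mm [  -1.6    1.2 -109.7]
```

View pics/s13.png

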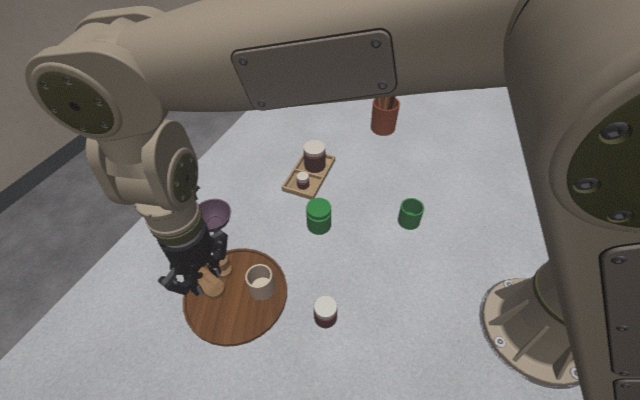

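The rib is held level over the tray at (209, 285). I lower it, stopping about 12 mm above contact.

```bash
python3 -m creep '{"hand":[30,30,30,30,30],"delta_pos":[[0.0022,0.0011,0.005],[0,0,0.03],[0,0,0.035],[0,0,0.035],[0,0,0.025]],"turn":[0,0,0,0,0]}'
python3 -m creep '{"hand":[30,30,30,30,30],"delta_pos":[[0,0,0.012],[0,0,0.005],[0,0,0.002],[0,0,0],[0,0,0]],"turn":[0,0,0,0,0]}'
python3 st.py 0.615 0.2582 0.018
python3 - <<'E'
from h import *
c=cam("side"); cv2.imwrite("pics/s14.png",cv2.resize(cv2.cvtColor(c["pixels"],cv2.COLOR_RGB2BGR)[180:360,140:380],None,fx=3,fy=3))
E
```

```text
clock: 36.8
tcp_pos: [0.6141, 0.2586, 0.0431]
orientation: [-0.001, 0.101, 0.995, -0.0]
wrist_force: [-1.3, 0.3, -1.2]
finger_gap: 0.0351
clock: 37.22
tcp_pos: [0.6166, 0.2597, 0.0319]
orientation: [0.001, 0.101, 0.995, 0.001]
wrist_force: [0.1, 1.2, -0.8]
finger_gap: 0.0352
t 37.22 tcp [0.6166 0.2597 0.0319] yawY 78.41 tiltz [ 0.003  0.001 -1.   ] F [ 0.1  1.2 -0.8] gap 35.2 j [ 0.28  0.61 -0.01  0.94  0.    0.48]
units to target, tool axes: [ 0.0016 -0.0022  0.0174] mm [ -1.6  -1.5 -13.9]
```

View pics/s14.png

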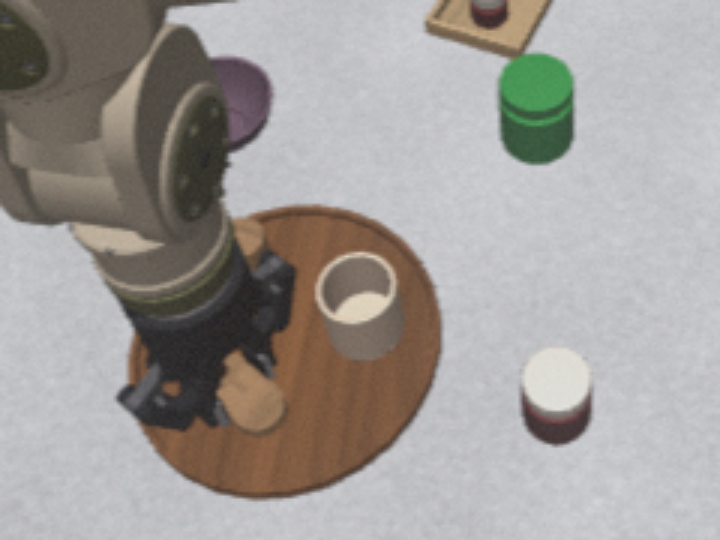

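```bash
python3 -m creep '{"hand":[30,30,30,30,30],"delta_pos":[[0,0,0.003],[0,0,0.003],[0,0,0.003],[0,0,0.003],[0,0,0.0025]],"turn":[0,0,0,0,0]}'
python3 -m creep '{"hand":[30,30,30,30,30],"delta_pos":[[0,0,0.0012],[0,0,0.001],[0,0,0.0005],[0,0,0],[0,0,0]],"turn":[0,0,0,0,0]}'
python3 st.py 0.615 0.2582 0.018
```

```text
clock: 37.68
tcp_pos: [0.6152, 0.2594, 0.0182]
orientation: [-0.0, 0.101, 0.995, -0.0]
wrist_force: [-0.3, 0.3, 0.5]
finger_gap: 0.0352
clock: 38.1
tcp_pos: [0.6153, 0.2594, 0.018]
orientation: [0.0, 0.101, 0.995, 0.0]
wrist_force: [-4.1, -0.9, 8.8]
finger_gap: 0.0343
t 38.10 tcp [0.6153 0.2594 0.018 ] yawY 78.41 tiltz [ 0.  0. -1.] F [-4.1 -0.9  8.8] gap 34.3 j [ 0.28  0.63 -0.03  0.92 -0.    0.48]
units to target, tool axes: [ 0.0001 -0.0015 -0.    ] mm [-0.3 -1.2  0. ]
```

Contact at the expected height (TCP 0.018, 8.8 N). I release, lift, and back the arm toward the robot so both cameras see the trays.

```bash
python3 -m creep '{"hand":[37,40,43,45,46],"delta_pos":[[0,0,-0.001],[0,0,-0.0005],[0,0,0],[0,0,0],[0,0,0]],"turn":[0,0,0,0,0]}'
python3 -m creep '{"hand":[46,46,46,46,46],"delta_pos":[[0,0,-0.01],[0,0,-0.025],[0,0,-0.04],[0,0,-0.045],[0,0,-0.045]],"turn":[0,0,0,0,0]}'
python3 -m creep '{"hand":[46,46,46,46,46],"delta_pos":[[0.02,0.02,-0.04],[0.02,0.03,-0.03],[0.02,0.035,0],[0.02,0.035,0],[0.02,0.035,0]],"turn":[0,0,0,0,0]}'
python3 -m creep '{"hand":[46,46,46,46,46],"delta_pos":[[0.03,0.035,0],[0.03,0.035,0],[0.03,0.035,0],[0.03,0.035,0],[0.03,0.035,0]],"turn":[0,0,0,0,0]}'
python3 -m creep '{"hand":[46,46,46,46,46],"delta_pos":[[0.03,0.01,0],[0.03,0,0],[0.03,0,0],[0.03,0,0],[0,0,0]],"turn":[0,0,0,0,0]}'
python3 st.py
python3 - <<'E'
from h import *
for n in ("side","top"): c=cam(n); save(c,n+"15.png"); np.savez(n+"15.npz",**c)
E
```

```text
clock: 38.52
tcp_pos: [0.6153, 0.2593, 0.0173]
orientation: [-0.0, 0.101, 0.995, -0.0]
wrist_force: [-0.0, -0.1, 0.2]
finger_gap: 0.046
clock: 38.93
tcp_pos: [0.6148, 0.2592, 0.151]
orientation: [-0.001, 0.101, 0.995, -0.0]
wrist_force: [0.2, 0.4, -0.2]
finger_gap: 0.0458
clock: 39.35
tcp_pos: [0.5618, 0.3982, 0.2076]
orientation: [0.001, 0.101, 0.995, 0.001]
wrist_force: [0.8, -0.3, -0.7]
finger_gap: 0.0464
clock: 39.77
tcp_pos: [0.4714, 0.5595, 0.2064]
orientation: [0.0, 0.101, 0.995, 0.0]
wrist_force: [0.2, 0.6, -0.2]
finger_gap: 0.0461
clock: 40.18
tcp_pos: [0.3753, 0.5865, 0.2066]
orientation: [-0.001, 0.099, 0.995, 0.0]
wrist_force: [-0.3, -0.0, -0.1]
finger_gap: 0.0458
t 40.18 tcp [0.3753 0.5865 0.2066] yawY 78.68 tiltz [-0.002  0.    -1.   ] F [-0.3 -0.  -0.1] gap 45.8 j [0.89 0.57 0.36 1.36 0.   1.08]
```

View pics/side15.png

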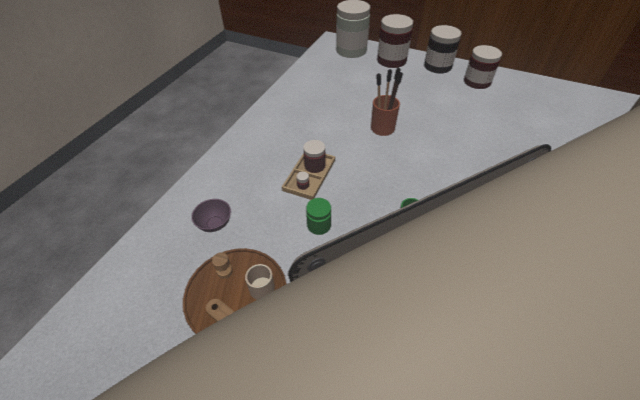

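View pics/top15.png

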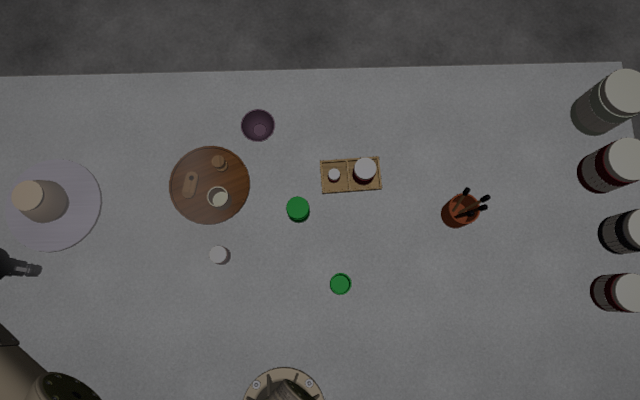

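Run:
```python
from h import *
c=dict(np.load("top15.npz"));P=pts(c); T=np.array((.6322,-.2030)); a=np.radians(3.05); Rt=np.array([[np.cos(a),np.sin(a)],[-np.sin(a),np.cos(a)]]); RT=np.array((.6152,.2032))
def f(n,g,zl,zh,r):
    m=(P[...,2]>zl)&(P[...,2]<zh)&(np.linalg.norm(P[...,:2]-g,axis=-1)<r)
    if m.sum()<5: print(n,"few");return
    ctr,rad=cv2.minEnclosingCircle(P[m][:,:2].astype(np.float32)); p=np.array(ctr)
    q=P[m]; A=np.c_[q[:,:2]-q[:,:2].mean(0),np.ones(len(q))]; k=np.linalg.lstsq(A,q[:,2],rcond=None)[0]
    print(n,m.sum(),p.round(4),"r",round(rad,4),"ztop",np.median(q[:,2]).round(4),"slope",k[:2].round(3),"bay",(Rt@(p-T)).round(4),"dist round",np.linalg.norm(p-RT).round(4))
f("large",(.6345,-.241),.07,.095,.045);f("small",(.629,-.154),.036,.06,.03)
f("beaker",(.5695,.1687),.055,.08,.045);f("stamp",(.669,.168),.052,.08,.03);f("rib",(.615,.2594),.0135,.03,.05)
f("mid",(.41,.165),.045,.075,.04);f("bowl",(.779,.0595),.03,.06,.07);f("pot",(.51,-.4957),.08,.12,.06)
```

```text
large 390 [ 0.6339 -0.2391] r 0.0318 ztop 0.0802 slope [0.025 0.   ] bay [-0.0002 -0.0362] dist round 0.4427
small 112 [ 0.6276 -0.1543] r 0.0168 ztop 0.0452 slope [ 0.018 -0.081] bay [-0.002   0.0489] dist round 0.3577
beaker 128 [0.5681 0.168 ] r 0.0301 ztop 0.0643 slope [ 0.004 -0.   ] bay [-0.0443  0.3738] dist round 0.0588
stamp 139 [0.6692 0.169 ] r 0.019 ztop 0.0622 slope [ 0.069 -0.03 ] bay [0.0567 0.3695] dist round 0.0639
rib 290 [0.6135 0.2603] r 0.0413 ztop 0.0171 slope [ 0.001 -0.005] bay [0.006  0.4636] dist round 0.0571
mid 258 [0.4094 0.1656] r 0.0242 ztop 0.0569 slope [0.006 0.021] bay [-0.2029  0.38  ] dist round 0.2092
bowl 290 [0.7787 0.0605] r 0.0509 ztop 0.0411 slope [-0.049 -0.008] bay [0.1603 0.2553] dist round 0.217
pot 312 [ 0.5113 -0.4949] r 0.0433 ztop 0.0966 slope [-0.016 -0.003] bay [-0.1363 -0.285 ] dist round 0.7058
```

Everything measures in place. Two lid slopes (small jar and stamp) look noisy, so I check them with several frames and inner pixels only, then hand in if they are flat.

Run:
```python
from h import *
Q=[pts(cam("top")) for _ in range(6)]
for n,g,zl,zh,r in (("large",(.6339,-.2391),.07,.095,.024),("small",(.6276,-.1543),.036,.06,.012),("stamp",(.6692,.169),.052,.08,.012),("rib",(.6135,.2603),.0125,.03,.015)):
    q=np.concatenate([P[(P[...,2]>zl)&(P[...,2]<zh)&(np.linalg.norm(P[...,:2]-g,axis=-1)<r)] for P in Q])
    A=np.c_[q[:,:2]-q[:,:2].mean(0),np.ones(len(q))]; k=np.linalg.lstsq(A,q[:,2],rcond=None)[0]
    print(n,len(q),k.round(3), "sd",np.std(q[:,2]-A@k).round(4))
c=cam("top"); cv2.imwrite("pics/fin.png",cv2.convertScaleAbs(cv2.resize(cv2.cvtColor(c["pixels"],cv2.COLOR_RGB2BGR)[135:235,160:390],None,fx=3.4,fy=3.4,interpolation=cv2.INTER_CUBIC),alpha=1.5))
```

```text
large 1364 [-0.003  0.     0.08 ] sd 0.0026
small 337 [ 0.003 -0.044  0.046] sd 0.0029
stamp 336 [-0.012 -0.001  0.063] sd 0.0026
rib 484 [ 0.008 -0.027  0.017] sd 0.0025
```

View pics/fin.png

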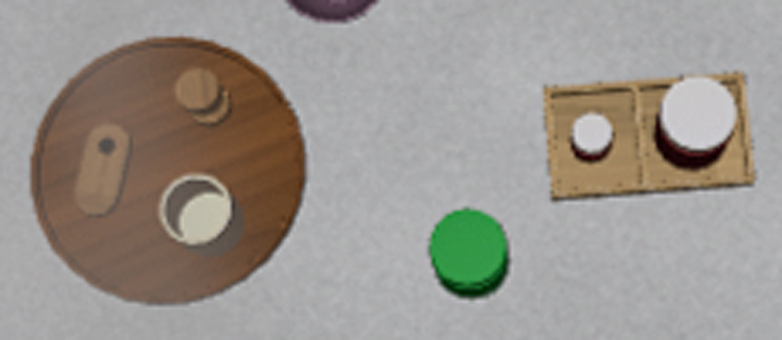

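The crop shows both jars upright inside their bays, at (592, 135) and (697, 118). The rib (103, 168), stamp (203, 92) and beaker (196, 210) stand apart on the round tray's floor. The slopes are down to noise level, so I hand in.

```bash
python3 -c "
from h import *
print(env.get_state()['clock'], env.hand_in())"
```

```text
the job is handed in; nothing more can be done
40.6333 None
```

Both kits are made up and I handed the job in at about 41 s of the 128 s allowed. Each item was lowered until the wrist felt contact at the expected height before I released it. No verdict was reported.

My last top-camera checks, with the arm parked away from everything:

| Item | Position | Measured height |
|---|---|---|
| Large jar | tray frame x 0, y −36 mm, in the large bay | top at 80 mm (81 expected) |
| Small jar | tray frame x −2, y +49 mm, in the small bay | top at 45–46 mm (46 expected) |
| Beaker | 59 mm from the round tray's centre | top at 64 mm (66 expected) |
| Stamp | 64 mm from the round tray's centre | top at 62–63 mm (64 expected) |
| Rib | 57 mm from the round tray's centre, lying flat | top at 17 mm (18 expected) |

- **Left in place:** the middle jar, brush pot and bowl measured within 2 mm of their starting positions. Neither green look-alike was touched.
- **Disagreement:** the first tilt readings on the small jar and stamp lids came out high (0.08 and 0.07 rad). Re-measured over several frames, they fell to 0.04 and 0.01 rad, close to the depth camera's noise.
- **Calibration:** the camera and the arm differed by about 2 mm at the small jar, which matches the stated calibration error.

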